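Fill a hanging bin with dust caps from the gravity feeder

ROBOT

A 7-joint arm with a two-finger parallel gripper is mounted at the origin on the work surface. World frame = base frame: x ahead of the robot, y to its left, z up, the work surface at z = 0. Lengths are in m, angles in rad, forces in N, time in s.
With the tool pointing down it reaches from about 0.35 to 0.9 m from the base axis. Payload 19.9 kg.
Tool frame: the origin (TCP) lies at the very end of the fingers, on their centre line; the grasp point (between the pads) lies 19 mm behind it; z points along the fingers, y is the direction in which the jaws open and shut (so a half turn about z gives the same grasp; the last joint's range is limited). The gripper opens to 85 mm and grips with 20 to 120 N. Pads are 22 mm wide; open, the fingers measure 114 mm over their backs; the gripper's body (76 mm by 85 mm) begins 54 mm behind the grasp point. The pads swing forward as they close: fully open they stand 13 mm farther back than shut.
Start: joints at [-1.179, 0.417, -0.01, 1.614, 0.005, 1.111, -0.053], TCP at [0.263, 0.567, 0.231] pointing down, gripper open.
Joint ranges: [-2.81, 2.81], [-0.39, 2.02], [-1.27, 1.25], [0.06, 2.57], [-1.19, 4.33], [0.19, 2], [-2.82, 2.82]. Speed limits (rad/s): [1.89, 1.89, 2.39, 2.39, 3.01, 3.01, 3.01].

INTERFACE

Orientations are given as a unit quaternion [x, y, z, w].
In Python, from bench import bot gives the robot as it stands. The module is installed in compiled form; this text tells all that it offers.
- The arm moves only by the shell command python3 -m jog 'ROWS' [OPENING]. ROWS is JSON, a list of rows, each a list of 6 numbers: the shift along the tool's x, y, z in m, then the turn, a rotation vector about the tool's x, y, z in rad. A call has exactly 10 rows; each row is the pose to reach, as a shift and turn from the pose measured when the call began, along the tool's axes at that moment; what a row does not reach only later rows make up. A row lasts 1/12 s, in which the tool goes at most 41.7 mm and 7.16 degrees, less where a joint would pass 70% of its speed; a pose out of reach is approached as far as the arm can. A call with a gripper value outside its range is refused whole. OPENING is the opening, from 0 (shut) to 1 (fully open), set as the call begins (- or left out, the last holds). The fingers move at their own pace and stop on an object; the grip force is fixed at half the most. Time passes only in rows, so rows that repeat a pose let the fingers close, or fill a call up. It gives the time, the measured TCP pose, the force and the opening at its end, in the units of the state.
- bot.read_state(): the state, without advancing time (a new reading comes with each control period).
- bot.read_camera(name): name is "scene" or "top"; returns a dict with "pixels" (384x512x3 uint8, red, green, blue), "fx", "fy", "cx", "cy" (pixels), "dist" ([k1, k2, p1, p2, k3] as OpenCV has them; the pictures are not rectified), "T" (4x4, takes a point from camera to world coordinates). Camera axes: x right, y down, z forward; pixel columns grow to the right and rows downward; lengths in m; the calibration is good to about 2 mm. A picture is of the moment at which its call begins. There is no depth.
- bot.hand_in(): hands the job in, once; it reports no verdict.
Trained networks look in a picture, given as the dict that the camera call returned (one of the last four; its "shot" number tells which), for a name from the list of things; names that differ only in an ending like _2 or _b are one class to them, and where a whole thing is asked for, a point or a joint stands for the part that bears it (a point fixed in the world has none). Each returns a list of dicts, best first, with "confidence" (0 to 1); they miss things now and then, are a little off and sometimes report something else, mostly with a low value. They report only what shows in the picture. A call takes as long as a camera call.
- bot.look_for(thing, picture): "rect" ([left, top, right, bottom] in pixels, round what is visible of it).
- bot.cut_out(thing, picture): "region" (384x512 bool, what is visible of it) and "rect" ([left, top, right, bottom] in pixels, round what is visible of it).
- bot.place_of(thing, picture): "at" ([column, row] in pixels: a listed point, or the origin of a listed thing).
The state is a dict: "time": time; "joint_pos": joint angles; "joint_vel": joint speeds; "tau": joint torques, N m; "tcp_pos": TCP position; "eef_rot": TCP orientation; "contact_force": force on the tool from outside, world axes, zero at the start; "ft_torque": the same for the moment, N m; "grip_width": finger opening in m.
Only numpy, scipy, OpenCV 4.12 (cv2) and the standard library are available. Lean on these libraries where they do the work, as an engineer would, in place of code of your own. Each camera call takes 0.05 s, during which the arm holds its last target.

TASK

Put the red dust caps that lie loose on the mat back into the open top of the feeder hopper. Then take the yellow bin off the bin rail - tilt its front up and lift its lip off the ledge - and, holding it under the hopper, push the orange paddle back with the bin's rear lip until the shutter is fully open; let all the caps drop in, and draw the bin away so that the shutter springs fully shut. Finally set the bin down, without dropping it, upright in the blue kitting tray with every cap in it, and leave the other things on the bench where they are.

Things in the scene. Friction and masses are not known exactly. Their poses are not given: they have to be found in the camera images.
- feeder: gravity feeder on the bench, 190 mm wide: white cheeks, clear hopper. Origin on the bench under the centre of the 84 x 84 mm outlet; x to its back (away from the open front where the bin enters), y left, z up. Base plate 8 mm thick, x -75 to +165. Cheeks at y +-80 to 88, x -35 to +115, 276 high: 160 mm clear between. Shutter guides at y +-57 to 69, x -55 to +175, z 142 to 158
- hopper_mouth (a point): centre of the hopper's open top at its blue rim (feeder x +26, z 285 mm); axes as the feeder. The opening is 142 mm (x) by 140 mm (y). The clear front wall is upright, its outer face at feeder x -47 mm from z 158 up, its rim bar reaching x -52 mm; back and side walls slope down to the outlet
- shutter (a joint): flat steel shutter under the outlet, underside at z 150 mm; 0 = shut (a spring holds it), slides to the feeder's +x up to 0.090 m = fully open, outlet clear. It opens from the outlet's front edge backwards. Needs about 3 N at first, 6 N when open, more if moved fast; let go, it shuts by itself in about 1 s unless a part is caught
- paddle (a point): centre of the front face of the orange push paddle that hangs under the shutter and moves with it: 70 mm wide, 66 mm tall, z 84 to 150 mm above the bench; with the shutter shut the face is at feeder x -20 mm. Pushing it to feeder +x opens the shutter
- rail: bin rail: grey upright panel 290 mm wide, 215 mm tall on a foot plate 6 mm thick. Origin on the bench under the front face of its steel ledge, mid-width; x into the panel (away from the bins' fronts), y left, z up. A fixed blue bin like the yellow one hangs at y +80 mm and stays there; the yellow one hangs near y -60 mm
- ledge (a point): top front edge of the rail's ledge, at rail y -60 mm, z 195 mm; axes as the rail. The ledge is an upstand 4 mm thick with a trough 18 mm wide behind it; the hung bin's lip hooks over it and the bin tilts about this edge
- bin_center (a point): yellow parts bin, open top, outside 180 (x) x 110 (y) x 80 mm (z), walls 5 mm, bottom 4 mm, about 0.25 kg; the point is the centre of this box; x from front to rear. It hangs by its rear lip, its front drooping about 0.05 rad
- bin_grip (a point): centre of the bin's thick front rim, 12 mm thick (bin x), 110 mm wide, 28 mm tall; 84 mm ahead of the bin's centre and 26 mm above it, 14 mm below the rim's top; axes as the bin. The place to hold the bin: one finger inside, one outside
- bin_lip (a point): underside of the bin's rear lip, in its slot: 97 mm behind and 35 mm above the bin's centre; axes as the bin. The lip is 84 mm wide, level with the rim, reaches 103 mm behind the centre (its rear face, which pushes the paddle) and turns 10 mm down, leaving a 7 mm slot that hangs over the ledge
- bin_foot (a point): end of the foot at the bottom of the bin's rear wall, 60 mm wide, 5 mm thick, 12 mm long; axes as the bin. It sits 3 mm under the rail's rest bar (z 128 to 148 mm, front face in line with the ledge's) and stops a straight lift. With the front tilted up 0.17 rad or more about the ledge (above 0.3 the lip binds) it swings clear of the bar; then the lip lifts off, 12 mm up
- tray: shallow blue kitting tray fixed on the bench, 270 mm (x) x 170 mm (y), rim 14 mm high, 5 mm walls and floor; origin on the bench under its centre. The bin goes in with its length along the tray's
- cap1_c (a point): red plastic dust cap, smooth, a cylinder 32 mm across with a domed top, 32 mm high (straight for 16 mm, then a half ball), 20 g; it may come to lie on its side; the point is half-way up on its axis, z is its axis; starts in the feeder hopper, on the shutter
- cap2_c (a point): red plastic dust cap, smooth, a cylinder 32 mm across with a domed top, 32 mm high (straight for 16 mm, then a half ball), 20 g; it may come to lie on its side; the point is half-way up on its axis, z is its axis; starts in the feeder hopper, on the shutter
- cap3_c (a point): red plastic dust cap, smooth, a cylinder 32 mm across with a domed top, 32 mm high (straight for 16 mm, then a half ball), 20 g; it may come to lie on its side; the point is half-way up on its axis, z is its axis; starts in the feeder hopper, on the shutter
- stray1_c (a point): red plastic dust cap, smooth, a cylinder 32 mm across with a domed top, 32 mm high (straight for 16 mm, then a half ball), 20 g; it may come to lie on its side; the point is half-way up on its axis, z is its axis; starts standing loose on the mat (absent in some starts)
- stray2_c (a point): red plastic dust cap, smooth, a cylinder 32 mm across with a domed top, 32 mm high (straight for 16 mm, then a half ball), 20 g; it may come to lie on its side; the point is half-way up on its axis, z is its axis; starts standing loose on the mat (absent in some starts)
- stray3_c (a point): red plastic dust cap, smooth, a cylinder 32 mm across with a domed top, 32 mm high (straight for 16 mm, then a half ball), 20 g; it may come to lie on its side; the point is half-way up on its axis, z is its axis; starts standing loose on the mat (absent in some starts)
- stray4_c (a point): red plastic dust cap, smooth, a cylinder 32 mm across with a domed top, 32 mm high (straight for 16 mm, then a half ball), 20 g; it may come to lie on its side; the point is half-way up on its axis, z is its axis; starts standing loose on the mat (absent in some starts)
- stray5_c (a point): red plastic dust cap, smooth, a cylinder 32 mm across with a domed top, 32 mm high (straight for 16 mm, then a half ball), 20 g; it may come to lie on its side; the point is half-way up on its axis, z is its axis; starts standing loose on the mat (absent in some starts)
- bin: the same bin: axes as bin_center, origin at the centre of its underside (40 mm below bin_center)
- tape_roll: roll of yellow tape, 100 mm across, 24 mm high; bystander, origin at the centre of its underside
- driver: red-handled screwdriver, 170 mm; bystander, origin at the centre of its underside
- meter: orange hand-held multimeter, 85 x 175 x 38 mm; bystander, origin at the centre of its underside
- cleaner: white bottle with blue cap, 52 mm across, 130 mm high; bystander, origin at the centre of its underside

How it is judged:
By the outcome, as a careful person would: the job done as asked, in the order asked, and still so for the second after the job is handed in, with the robot touching nothing.
Of stray1, stray2, stray3, stray4, stray5 only 3 to 5 are there at a start; the rules pass over those that are not, and their reading is None.
At some moment in a run one of stray1, stray2, stray3, stray4, stray5 may be knocked a few centimetres aside while the robot is not near it.
It also fails if it takes over 210 s, if anything falls off the work surface, if the arm or the gripper's body presses on something with over 40 N, if the wrist force passes 120 N, or if a joint passes its speed limit or range.

## Working session

There is one attempt and no reset: what is moved stays moved. The work goes in short steps, Python scripts to look and compute and a shell command to move; the robot and the scene stay as the last step left them, time stands still between calls to the robot, and variables do not carry over. Pictures are saved under pics/ and viewed, and the job is handed in when it is done.

```bash
ls -la; mkdir -p pics; python3 - <<'E'
from bench import bot
import cv2,numpy as np
s=bot.read_state(); print({k:np.round(v,3).tolist() for k,v in s.items()})
for n in ("scene","top"):
    p=bot.read_camera(n); cv2.imwrite(f"pics/{n}0.png",cv2.cvtColor(p["pixels"],cv2.COLOR_RGB2BGR))
    print(n,p["fx"],p["fy"],p["cx"],p["cy"],p["dist"],np.round(p["T"],3).tolist(),p["shot"])
E
```

```text
total 12
drwxr-xr-x  3 agent agent 4096 Dec  7 03:40 .
drwxr-xr-x 23 root  root  4096 Dec  7 03:40 ..
drwxr-xr-x  2 agent agent 4096 Dec  7 03:40 pics
{'time': 0.0, 'joint_pos': [-1.179, 0.418, -0.01, 1.614, 0.005, 1.111, -0.053], 'joint_vel': [0.002, 0.001, 0.001, -0.002, -0.0, -0.001, -0.001], 'tau': [-0.0, -86.444, 0.679, -43.49, 0.019, 0.007, 0.0], 'tcp_pos': [0.263, 0.567, 0.231], 'eef_rot': [0.215, 0.977, -0.001, -0.0], 'contact_force': [-0.058, -0.189, -0.928], 'ft_torque': [-0.003, 0.018, 0.035], 'grip_width': 0.085}
scene 392.18424388058327 392.18424388058327 249.47167585325718 189.7699672539871 [0.03804605 0.         0.         0.         0.        ] [[0.866, 0.386, -0.318, 0.956], [0.5, -0.661, 0.559, -0.646], [0.006, -0.643, -0.766, 1.16], [0.0, 0.0, 0.0, 1.0]] 1
top 412.2397353737246 412.2397353737246 255.2662053085767 186.16534597483496 [-0.10409768  0.          0.          0.          0.        ] [[-0.011, -0.989, 0.145, 0.37], [-1.0, 0.007, -0.026, 0.105], [0.024, -0.145, -0.989, 1.448], [0.0, 0.0, 0.0, 1.0]] 2
```

View pics/scene0.png

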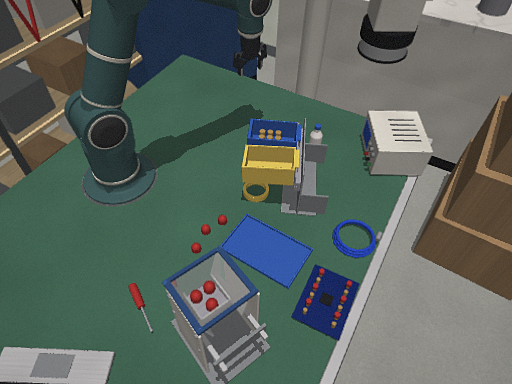

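View pics/top0.png

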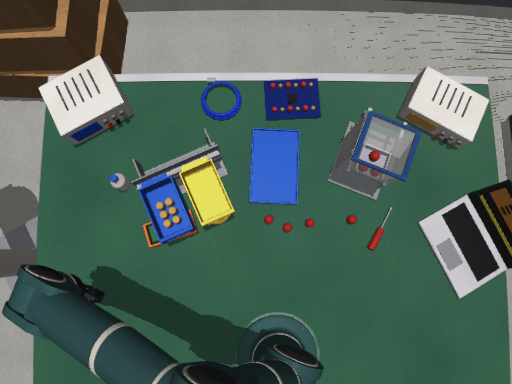

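The scene view shows three strays near (222,219), (206,229) and (196,247). The yellow bin is at (270,165) and the feeder at (212,300). The top view shows four strays at (269,219), (287,227), (310,223) and (352,219), the tray at (275,165), and the feeder around (375,150).

```bash
cat > h.py <<'E'
from bench import bot
import cv2,numpy as np
from scipy.spatial.transform import Rotation as R
def K(p): return np.array([[p["fx"],0,p["cx"]],[0,p["fy"],p["cy"]],[0,0,1.]])
def ray(p,uv):
    n=cv2.undistortPoints(np.array([[uv]],float),K(p),np.array(p["dist"]))[0,0]
    d=p["T"][:3,:3]@np.array([n[0],n[1],1]); return p["T"][:3,3],d/np.linalg.norm(d)
def onz(p,uv,z):
    o,d=ray(p,uv); return o+d*(z-o[2])/d[2]
def tri(p1,u1,p2,u2):
    o1,d1=ray(p1,u1);o2,d2=ray(p2,u2)
    s=np.linalg.lstsq(np.c_[d1,-d2],o2-o1,rcond=None)[0]
    a=o1+d1*s[0];b=o2+d2*s[1]; return (a+b)/2,np.linalg.norm(a-b)
def proj(p,X):
    Ti=np.linalg.inv(p["T"]); X=np.atleast_2d(X)
    return cv2.projectPoints(X.astype(float),cv2.Rodrigues(Ti[:3,:3])[0],Ti[:3,3],K(p),np.array(p["dist"]))[0][:,0]
def save(p,name,pts=(),crop=None,sc=1):
    im=cv2.cvtColor(p["pixels"],cv2.COLOR_RGB2BGR)
    if crop: im=im[crop[1]:crop[3],crop[0]:crop[2]]
    im=cv2.resize(im,None,fx=sc,fy=sc,interpolation=cv2.INTER_CUBIC)
    for q in pts:
        o=np.array(crop[:2] if crop else (0,0)); c=((np.array(q)-o+.5)*sc).astype(int); cv2.circle(im,tuple(int(v) for v in c),3,(255,0,255),1)
    cv2.imwrite("pics/"+name,im)
E
python3 - <<'E'
from h import *
S=bot.read_camera("scene");T=bot.read_camera("top")
for n in "feeder hopper_mouth paddle rail ledge bin_center bin_grip bin_lip bin tray cap1_c stray1_c tape_roll driver meter cleaner".split():
    a=bot.place_of(n,S);b=bot.place_of(n,T)
    f=lambda l:[(np.round(d["at"],1).tolist(),round(d["confidence"],2)) for d in l[:8]]
    print(n,"S",f(a),"T",f(b))
    if len(a)==1==len(b) or (a and b and not n.startswith(('cap','stray'))):
        x,e=tri(S,a[0]["at"],T,b[0]["at"]); print("   ->",x.round(4),"gap",round(e,4))
E
```

```text
feeder S [([210.2, 320.9], 0.69)] T [([358.4, 171.5], 0.8), ([212.0, 209.4], 0.18)]
   -> [ 0.6319 -0.3051  0.0051] gap 0.0005
hopper_mouth S [([207.6, 286.2], 0.83), ([214.5, 303.5], 0.7), ([315.9, 147.4], 0.31)] T [([383.7, 145.8], 0.62)]
   -> [ 0.6574 -0.313   0.2729] gap 0.0086
paddle S [([202.3, 300.3], 0.65), ([214.5, 306.5], 0.5)] T []
rail S [([289.8, 183.0], 0.74), ([205.1, 229.4], 0.52)] T [([376.7, 223.1], 0.73)]
   -> [ 0.5835 -0.1475  0.5007] gap 0.346
ledge S [([294.9, 158.5], 0.92)] T [([285.4, 226.9], 0.72), ([192.9, 165.8], 0.63)]
   -> [0.5502 0.0482 0.3661] gap 0.2796
bin_center S [([269.8, 164.8], 0.72), ([214.4, 306.3], 0.45)] T [([206.4, 190.3], 0.95), ([388.7, 148.1], 0.59)]
   -> [0.5455 0.2249 0.1555] gap 0.0034
bin_grip S [([246.8, 155.9], 0.68), ([197.6, 246.5], 0.63)] T [([216.4, 217.8], 0.82), ([374.0, 155.2], 0.16)]
   -> [0.4616 0.1949 0.182 ] gap 0.0092
bin_lip S [([296.0, 161.2], 0.86)] T [([194.8, 162.4], 0.63)]
   -> [0.6287 0.2585 0.1873] gap 0.0042
bin S [([268.2, 175.2], 0.61)] T [([208.2, 196.4], 0.75), ([192.2, 163.5], 0.7), ([311.1, 223.0], 0
[... 202 characters left out ...]
  -> [ 0.6587 -0.007   0.0108] gap 0.0158
cap1_c S [([197.1, 293.7], 0.42)] T [([213.8, 209.3], 0.73)]
   -> [ 0.4505  0.0919 -0.5207] gap 0.3742
stray1_c S [([220.4, 222.8], 0.38)] T [([266.9, 220.8], 0.65), ([185.0, 179.3], 0.4)]
tape_roll S [([254.3, 193.8], 0.49), ([210.4, 319.7], 0.26)] T [([380.6, 227.8], 0.74), ([213.7, 208.7], 0.41)]
   -> [ 0.5403 -0.1725  0.4441] gap 0.283
driver S [([142.6, 308.8], 0.73), ([266.2, 247.6], 0.5)] T [([380.1, 226.1], 0.76)]
   -> [ 0.4338 -0.3756  0.0048] gap 0.0016
meter S [] T [([171.5, 228.9], 0.85)]
cleaner S [([314.0, 146.5], 0.67), ([213.9, 303.5], 0.67)] T [([123.6, 185.3], 0.69), ([192.2, 164.4], 0.19)]
   -> [0.591  0.537  0.0071] gap 0.0091
```

```bash
python3 - <<'E'
from h import *
S=bot.read_camera("scene");T=bot.read_camera("top")
save(T,"zt_feed.png",crop=(320,90,440,220),sc=4.5)
save(T,"zt_bin.png",crop=(120,110,320,250),sc=4)
save(S,"zs_feed.png",crop=(120,180,320,384),sc=2.9)
save(S,"zs_bin.png",crop=(220,100,350,220),sc=4.8)
E
```

```text
(no output)
```

View pics/zt_feed.png

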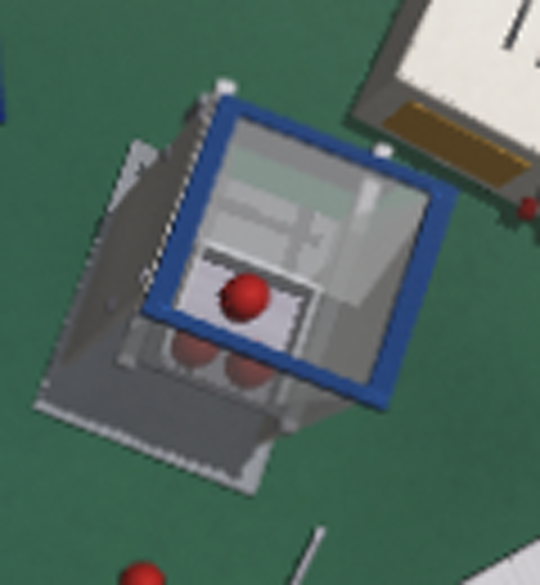

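View pics/zt_bin.png

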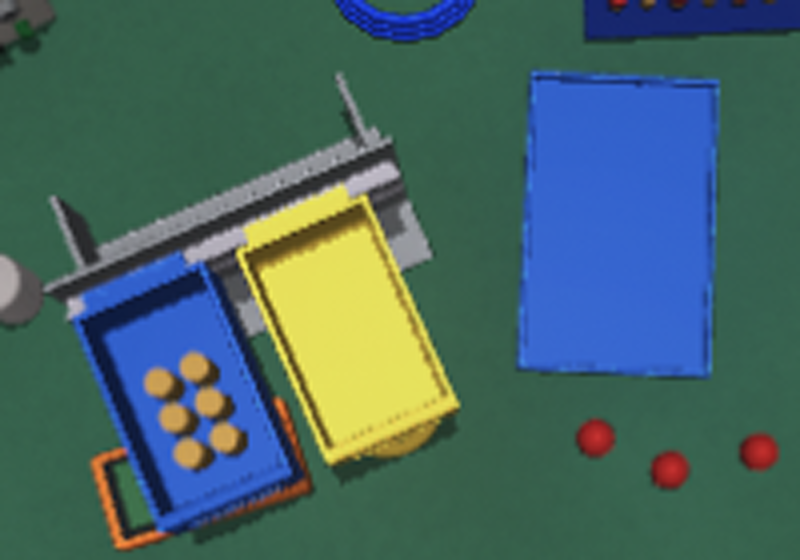

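View pics/zs_feed.png

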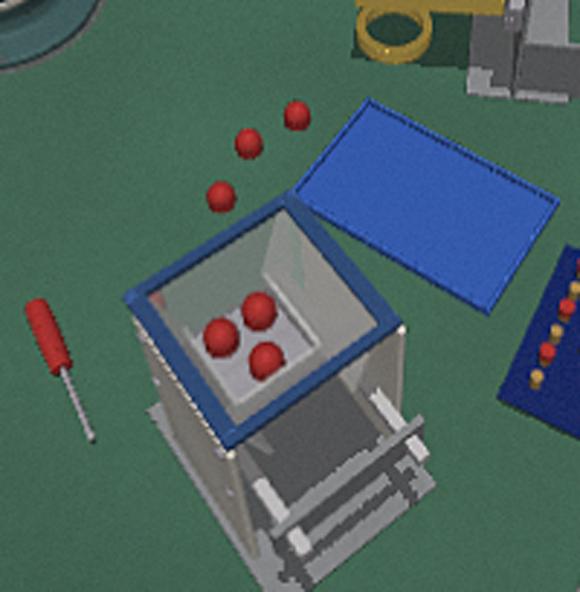

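View pics/zs_bin.png

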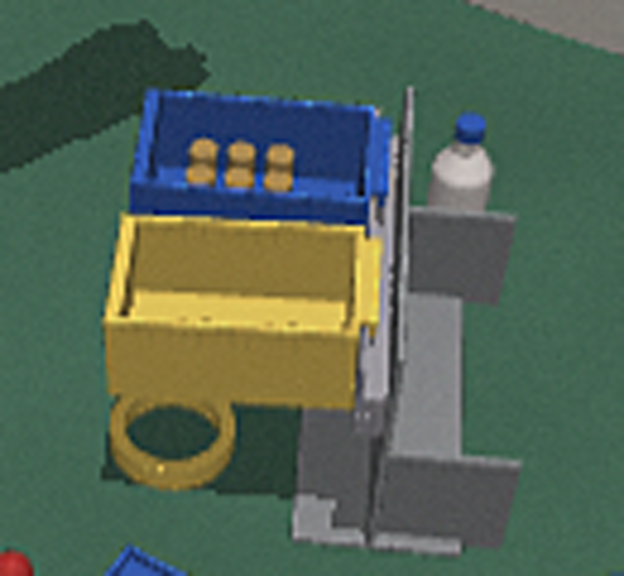

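```bash
python3 - <<'E'
from h import *
from scipy.optimize import least_squares
S=bot.read_camera("scene");T=bot.read_camera("top")
A=lambda l,s,o:np.array(l,float)/s+np.array(o)-0.5
def fit(name,obs,x0,free_z=True):
    # obs: list (cam, model pts, px)
    def f(q):
        Rz=R.from_euler('zy',[q[2],q[4]]).as_matrix()
        return np.concatenate([(proj(c,m@Rz.T+[q[0],q[1],q[3]])-u).ravel() for c,m,u in obs])
    nf=5 if name=='bin' else 4
    g=lambda q:f(np.r_[q,np.zeros(5-nf)])
    r=least_squares(g,x0[:nf],x_scale=[.01]*nf)
    print(name,"xy",r.x[:2].round(4),"yaw",round(r.x[2],4),"z",r.x[3:].round(4));print(r.fun.reshape(-1,2).round(1).tolist())
    return r.x
M=np.array
rim=M([[-.052,.077,.285],[.104,.077,.285],[.104,-.077,.285],[-.052,-.077,.285]])
base=M([[-.075,.095,.008],[-.075,-.095,.008]])
tf=A([[143,312],[222,95],[457,190],[387,410]],4.5,(320,90))
tb=A([[37,405],[252,492]],4.5,(320,90))
sf=A([[287,193],[403,323],[232,452],[125,297]],2.9,(120,180))
fit("feeder",[(T,rim,tf),(T,base,tb),(S,rim,sf)],[.632,-.305,-.38,0])
b=M([[-.09,.055,.04],[-.09,-.055,.04],[.09,-.055,.04],[.09,.055,.04]])
tbn=A([[330,465],[461,405],[372,198],[236,250]],4,(120,110))
sbn=A([[122,213],[104,322],[357,333],[373,232]],4.8,(220,100))
fit("bin",[(T,b,tbn),(S,b,sbn)],[.545,.225,.4,.155,0])
t=M([[-.135,.085,.014],[-.135,-.085,.014],[.135,-.085,.014],[.135,.085,.014]])
tt=A([[518,370],[711,378],[719,81],[531,72]],4,(120,110))
st=A([[370,98],[294,190],[489,314],[559,200]],2.9,(120,180))
fit("tray",[(T,t,tt),(S,t,st)],[.66,0,0,0])
# strays
for n,u in zip("abcd",[(595,437),(670,468),(759,450)]):
    print(n,onz(T,A([u],4,(120,110))[0],.016).round(4))
print("d",onz(T,A([(142,580)],4.5,(320,90))[0],.016).round(4))
for u in [(297,116),(249,143),(221,197)]: print("S",onz(S,A([u],2.9,(120,180))[0],.016).round(4))
for c in (S,T):
  for n in("stray1_c","cap1_c"): print([(d["rect"],round(d["confidence"],2)) for d in bot.look_for(n,c)])
E
```

```text
feeder xy [ 0.6379 -0.3078] yaw -0.3847 z [-0.0028]
[[3.3, 0.2], [2.4, 1.1], [-2.5, -1.0], [-2.4, -2.4], [-0.1, -0.2], [1.3, -0.2], [-1.1, 1.6], [-3.8, 1.3], [1.1, -3.4], [2.6, -0.7]]
bin xy [0.5402 0.2216] yaw 0.4011 z [ 0.1552 -0.0437]
[[-0.6, -0.3], [-0.1, 0.4], [-0.8, -1.4], [0.3, -0.4], [-0.1, 0.5], [-0.5, -0.4], [0.1, 0.8], [-1.7, -0.5]]
tray xy [ 6.561e-01 -6.000e-04] yaw -0.0606 z [-0.0029]
[[-0.7, -0.7], [-0.7, -0.1], [-0.1, -0.1], [-0.0, -0.5], [-0.4, -0.3], [-1.9, 1.4], [-0.2, -0.6], [0.6, 0.1]]
a [0.4645 0.0236 0.016 ]
b [ 0.4369 -0.0412  0.016 ]
c [ 0.4517 -0.1195  0.016 ]
d [ 0.4625 -0.268   0.016 ]
S [0.4663 0.0196 0.016 ]
S [ 0.4378 -0.0434  0.016 ]
S [ 0.4523 -0.1227  0.016 ]
[([215.5, 217.4, 228.4, 223.9], 0.65)]
[([241.3, 147.4, 299.1, 183.3], 0.69), ([188.5, 286.2, 226.1, 318.2], 0.4)]
[([266.5, 215.0, 270.9, 227.6], 0.38), ([129.2, 135.4, 226.4, 240.4], 0.37)]
[]
```

```bash
cat >> h.py <<'E'
FE=np.array([.6379,-.3078]);FY=-.385
def tool(yaw,pitch=0.):
    B=R.from_euler('ZY',[yaw,pitch]).as_matrix()
    return np.c_[B[:,1],B[:,0],-B[:,2]]
def plan(pos,yaw,pitch=0.,st=None):
    s=st or bot.read_state(); M=R.from_quat(s["eef_rot"]).as_matrix()
    d=M.T@(np.array(pos)-s["tcp_pos"]); r=R.from_matrix(M.T@tool(yaw,pitch)).as_rotvec()
    print("plan",pos,"->",d.round(4).tolist(),r.round(4).tolist()); return d,r
def redblobs(p,lo=15):
    h=cv2.cvtColor(p["pixels"],cv2.COLOR_RGB2HSV)
    m=(((h[...,0]<6)|(h[...,0]>174))&(h[...,1]>170)&(h[...,2]>80)).astype(np.uint8)
    n,l,st,c=cv2.connectedComponentsWithStats(m)
    return [(c[i].round(1).tolist(),int(st[i,4])) for i in range(1,n) if st[i,4]>=lo]
def strays(T,z=.016):
    out=[]
    for c,a in redblobs(T):
        X=onz(T,c,z)
        out.append((X[:2].round(4).tolist(),a,c))
    return out
E
python3 - <<'E'
from h import *
from scipy.optimize import least_squares
S=bot.read_camera("scene");T=bot.read_camera("top")
for n,p in(("T",T),("S",S)):
    for o in strays(p): print(n,o)
A=lambda l,s,o:np.array(l,float)/s+np.array(o)-0.5
tf=A([[143,312],[222,95],[457,190],[387,410]],4.5,(320,90));tb=A([[37,405],[252,492]],4.5,(320,90))
sf=A([[287,193],[403,323],[232,452],[125,297]],2.9,(120,180))
def f(q):
    h=q[4];k=q[5]
    rim=np.array([[.026-k,h,.287],[.026+k,h,.287],[.026+k,-h,.287],[.026-k,-h,.287]]);base=np.array([[-.075,.095,.008],[-.075,-.095,.008]])
    Rz=R.from_euler('z',q[2]).as_matrix();t=[q[0],q[1],q[3]]
    return np.concatenate([(proj(c,m@Rz.T+t)-u).ravel() for c,m,u in((T,rim,tf),(T,base,tb),(S,rim,sf))])
r=least_squares(f,[.638,-.308,-.385,0,.08,.08]);print(r.x.round(4),r.fun.round(1))
plan([.466,.0215,.10],0.0)
plan([.466,.0215,.30],0.0)
E
```

```text
T ([0.9544, 0.0002], 16, [272.5, 85.0])
T ([0.6901, -0.3635], 64, [374.2, 155.0])
T ([0.4636, 0.0228], 56, [268.5, 219.0])
T ([0.46, -0.2691], 55, [351.4, 219.1])
T ([0.4499, -0.12], 54, [309.4, 222.5])
T ([0.4352, -0.0412], 56, [287.0, 227.0])
T ([0.3906, -0.3527], 156, [375.5, 238.5])
S ([-1.2753, 0.6616], 256, [27.7, 18.8])
S ([0.4665, 0.0192], 67, [221.9, 219.6])
S ([0.4382, -0.0451], 70, [205.2, 229.2])
S ([0.4532, -0.1234], 75, [195.8, 247.7])
S ([0.8555, 0.0086], 21, [321.4, 271.3])
S ([0.5711, -0.2209], 110, [208.7, 287.1])
S ([0.9469, 0.0134], 23, [348.8, 283.3])
S ([0.3924, -0.3545], 196, [136.2, 295.1])
S ([0.8579, -0.0487], 24, [314.9, 285.8])
S ([0.5532, -0.2654], 113, [195.8, 296.0])
S ([0.949, -0.0434], 24, [342.9, 298.3])
S ([0.6069, -0.2627], 105, [210.8, 303.6])
S ([0.8605, -0.1062], 24, [308.1, 301.2])
S ([0.9521, -0.1013], 28, [336.8, 314.6])
[ 0.6377 -0.3071 -0.3821 -0.0068  0.0846  0.0808] [ 0.2  0.4 -0.2 -0.3 -0.5 -0.8 -0.8 -0.4 -0.5  0.1  0.8 -0.1  0.6 -0.5
 -0.5  0.4 -0.7 -0.2 -0.5  0.4]
plan [0.466, 0.0215, 0.1] -> [-0.4138, -0.4096, 0.1313] [-0.0, 0.0001, 1.137]
plan [0.466, 0.0215, 0.3] -> [-0.4138, -0.4096, -0.0687] [-0.0, 0.0001, 1.137]
```

```bash
python3 -m jog '[[-0.02,-0.02,-0.04,0,0,0.06],[-0.05,-0.05,-0.06,0,0,0.15],[-0.085,-0.085,-0.06,0,0,0.26],[-0.115,-0.115,-0.06,0,0,0.37],[-0.145,-0.145,-0.06,0,0,0.48],[-0.175,-0.175,-0.06,0,0,0.58],[-0.205,-0.205,-0.06,0,0,0.69],[-0.235,-0.235,-0.06,0,0,0.8],[-0.265,-0.265,-0.06,0,0,0.9],[-0.295,-0.295,-0.06,0,0,1.0]]' 0.65
python3 - <<'E'
from h import *
plan([.465,.021,.10],0.0);plan([.465,.021,.005],0.0)
E
```

```text
time: 3.13
tcp_pos: [0.3984, 0.1956, 0.2916]
eef_rot: [0.659, 0.752, 0.0, -0.0]
contact_force: [0.5, 1.6, 0.3]
grip_width: 0.0562
plan [0.465, 0.021, 0.1] -> [-0.182, 0.0429, 0.1915] [0.0004, -0.0006, 0.1321]
plan [0.465, 0.021, 0.005] -> [-0.182, 0.0428, 0.2865] [0.0004, -0.0006, 0.1321]
```

```bash
python3 -m jog '[[-0.03,0.007,0.01,0,0,0.03],[-0.06,0.014,0.03,0,0,0.06],[-0.09,0.021,0.06,0,0,0.09],[-0.12,0.028,0.09,0,0,0.11],[-0.15,0.036,0.12,0,0,0.132],[-0.17,0.04,0.15,0,0,0.132],[-0.182,0.043,0.175,0,0,0.132],[-0.182,0.043,0.19,0,0,0.132],[-0.182,0.043,0.19,0,0,0.132],[-0.182,0.043,0.19,0,0,0.132]]'
python3 - <<'E'
from h import *
S=bot.read_camera("scene");T=bot.read_camera("top")
save(T,"t1.png",crop=(220,160,420,280),sc=4)
save(S,"s1.png",crop=(120,160,320,310),sc=4)
plan([.465,.021,.005],0.0)
for o in strays(S)[1:5]: print(o)
E
```

```text
time: 3.97
tcp_pos: [0.4649, 0.021, 0.1015]
eef_rot: [0.707, 0.707, -0.0, -0.0]
contact_force: [-0.3, -0.4, 0.1]
grip_width: 0.0554
plan [0.465, 0.021, 0.005] -> [-0.0007, -0.0009, 0.0976] [0.0019, -0.0013, 0.0009]
([0.467, 0.0184], 65, [221.9, 219.8])
([0.4378, -0.0444], 73, [205.2, 229.0])
([0.4529, -0.1235], 76, [195.7, 247.7])
([0.8551, 0.0079], 24, [321.2, 271.4])
```

View pics/s1.png

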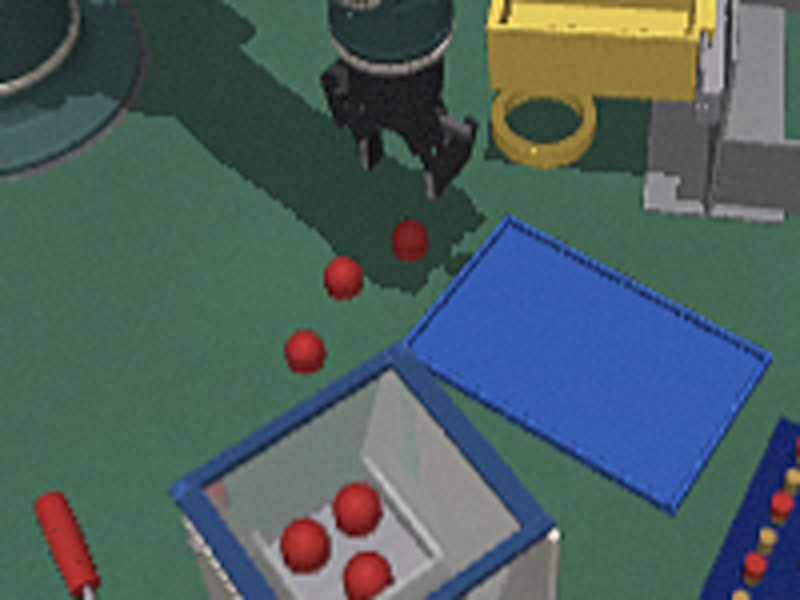

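The gripper hangs above stray a, which is at crop (410,240), and the jaws line up with it. I'll go down, close and lift.

```bash
python3 -m jog '[[0,0,0.02,0,0,0],[0,0,0.045,0,0,0],[0,0,0.07,0,0,0],[0,0,0.085,0,0,0],[0,0,0.093,0,0,0],[0,0,0.097,0,0,0],[0,0,0.097,0,0,0],[0,0,0.097,0,0,0],[0,0,0.097,0,0,0],[0,0,0.097,0,0,0]]' && python3 -m jog '[[0,0,0,0,0,0],[0,0,0,0,0,0],[0,0,0,0,0,0],[0,0,0,0,0,0],[0,0,0,0,0,0],[0,0,0,0,0,0],[0,0,0,0,0,0],[0,0,-0.02,0,0,0],[0,0,-0.05,0,0,0],[0,0,-0.08,0,0,0]]' 0.1
python3 - <<'E'
from h import *
plan([.662,-.317,.33],-.382);plan([.662,-.317,.28],-.382)
E
```

```text
time: 4.9
tcp_pos: [0.4664, 0.0219, 0.0065]
eef_rot: [0.707, 0.707, 0.002, 0.001]
contact_force: [0.3, 0.3, -0.5]
grip_width: 0.0555
time: 5.73
tcp_pos: [0.4655, 0.0214, 0.0871]
eef_rot: [0.707, 0.707, 0.001, 0.0]
contact_force: [0.6, 0.3, -0.1]
grip_width: 0.0294
plan [0.662, -0.317, 0.33] -> [-0.3382, 0.1967, -0.2429] [0.0013, -0.0012, 0.3825]
plan [0.662, -0.317, 0.28] -> [-0.3383, 0.1966, -0.1929] [0.0013, -0.0012, 0.3825]
```

```bash
python3 -m jog '[[-0.01,0,-0.03,0,0,0.02],[-0.03,0.005,-0.065,0,0,0.05],[-0.06,0.01,-0.1,0,0,0.08],[-0.09,0.02,-0.135,0,0,0.12],[-0.12,0.04,-0.17,0,0,0.16],[-0.15,0.06,-0.2,0,0,0.2],[-0.18,0.08,-0.225,0,0,0.24],[-0.21,0.1,-0.24,0,0,0.28],[-0.24,0.125,-0.243,0,0,0.32],[-0.27,0.15,-0.243,0,0,0.35]]'
python3 - <<'E'
from h import *
S=bot.read_camera("scene");T=bot.read_camera("top")
save(S,"s2.png",crop=(120,100,320,310),sc=2.8)
plan([.662,-.317,.33],-.382);plan([.662,-.317,.28],-.382)
for o in strays(S): print(o)
E
```

```text
time: 6.57
tcp_pos: [0.6064, -0.2378, 0.3313]
eef_rot: [0.82, 0.573, 0.002, 0.001]
contact_force: [0.1, 0.6, 0.8]
grip_width: 0.0293
plan [0.662, -0.317, 0.33] -> [-0.0519, 0.0784, -0.0022] [0.0002, 0.0022, 0.0273]
plan [0.662, -0.317, 0.28] -> [-0.0518, 0.0784, 0.0478] [0.0002, 0.0022, 0.0273]
([-1.2767, 0.6621], 263, [27.6, 18.7])
([0.4645, -0.0898], 47, [204.2, 241.8])
([0.4534, -0.1237], 70, [195.8, 247.8])
([0.8552, 0.0076], 23, [321.2, 271.5])
([0.5709, -0.2206], 114, [208.7, 287.0])
([0.9469, 0.0134], 23, [348.8, 283.3])
([0.3924, -0.3545], 196, [136.2, 295.1])
([0.8572, -0.048], 26, [314.8, 285.5])
([0.5535, -0.2653], 114, [195.9, 296.0])
([0.9489, -0.0431], 23, [342.9, 298.2])
([0.6069, -0.2627], 106, [210.8, 303.6])
([0.8602, -0.1064], 25, [308.0, 301.2])
([0.9521, -0.1013], 28, [336.8, 314.6])
```

View pics/s2.png

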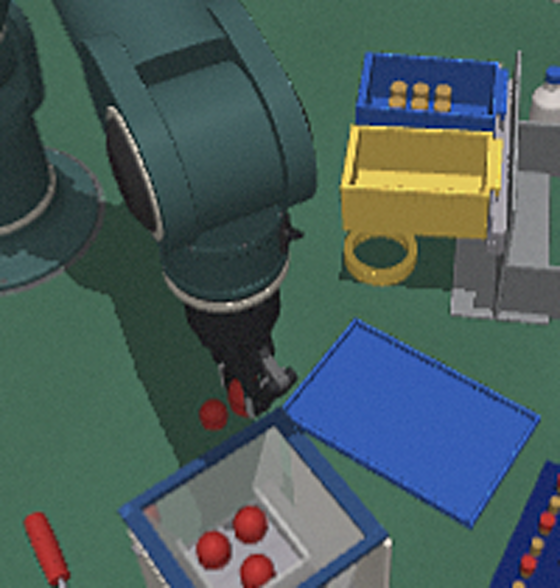

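```bash
python3 -m jog '[[-0.02,0.03,0,0,0,0.01],[-0.04,0.055,0,0,0,0.02],[-0.05,0.07,0,0,0,0.027],[-0.052,0.078,0.01,0,0,0.027],[-0.052,0.078,0.03,0,0,0.027],[-0.052,0.078,0.05,0,0,0.027],[-0.052,0.078,0.07,0,0,0.027],[-0.052,0.078,0.078,0,0,0.027],[-0.052,0.078,0.078,0,0,0.027],[-0.052,0.078,0.078,0,0,0.027]]' && python3 -m jog '[[0,0,0,0,0,0],[0,0,0,0,0,0],[0,0,0,0,0,0],[0,0,0,0,0,0],[0,0,0,0,0,0],[0,0,-0.03,0,0,0],[0,0,-0.06,0,0,0],[0,0,-0.09,0,0,0],[0,0,-0.1,0,0,0],[0,0,-0.1,0,0,0]]' 0.55
python3 - <<'E'
from h import *
S=bot.read_camera("scene");T=bot.read_camera("top")
save(S,"s3.png",crop=(120,100,320,310),sc=2.8)
save(T,"t3.png",crop=(220,90,440,250),sc=3)
for p in (S,T): print([o for o in strays(p) if o[0][0]<.56])
plan([.4515,-.1217,.12],-.1);
E
```

```text
time: 7.5
tcp_pos: [0.6616, -0.3168, 0.2503]
eef_rot: [0.828, 0.56, -0.001, 0.001]
contact_force: [1.0, -0.6, 1.2]
grip_width: 0.0294
time: 8.33
tcp_pos: [0.6622, -0.3173, 0.3537]
eef_rot: [0.828, 0.56, 0.0, 0.003]
contact_force: [-0.3, -0.0, 0.2]
grip_width: 0.047
[([-1.2767, 0.6621], 267, [27.6, 18.7]), ([0.3922, -0.3547], 196, [136.1, 295.1]), ([0.5531, -0.2658], 107, [195.7, 296.1])]
[([0.4499, -0.1207], 50, [309.6, 222.5]), ([0.4352, -0.0409], 55, [286.9, 227.0])]
plan [0.4515, -0.1217, 0.12] -> [0.1031, -0.2676, 0.2297] [-0.0001, 0.002, -0.2813]
```

View pics/s3.png

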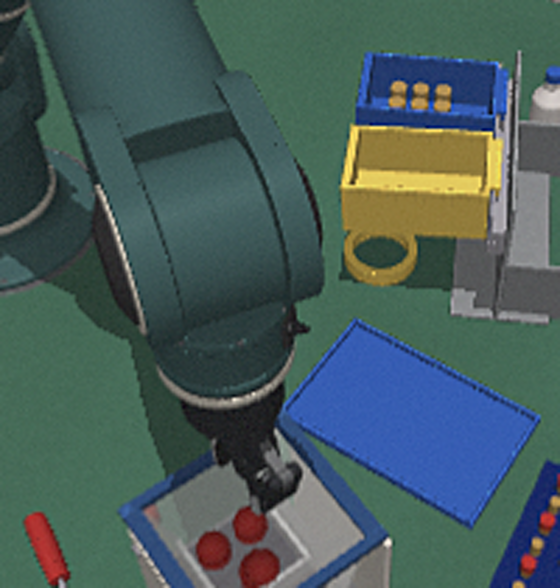

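View pics/t3.png

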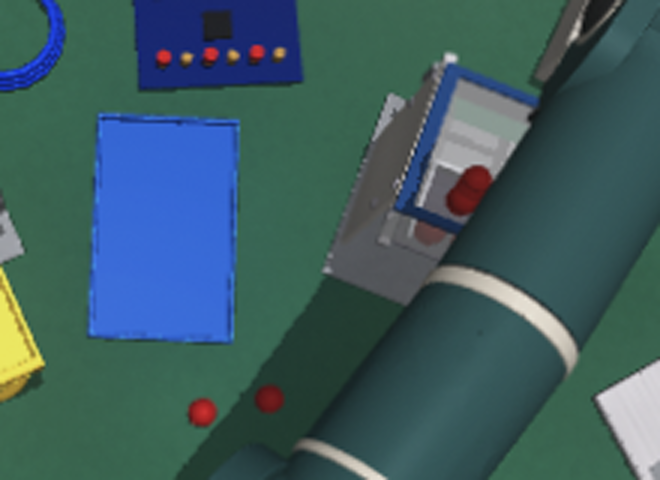

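```bash
python3 -m jog '[[0.01,-0.035,0,0,0,-0.03],[0.025,-0.07,0,0,0,-0.06],[0.04,-0.105,0,0,0,-0.1],[0.055,-0.14,0.02,0,0,-0.14],[0.07,-0.175,0.05,0,0,-0.18],[0.08,-0.21,0.09,0,0,-0.22],[0.095,-0.24,0.13,0,0,-0.26],[0.103,-0.262,0.165,0,0,-0.28],[0.103,-0.268,0.2,0,0,-0.281],[0.103,-0.268,0.225,0,0,-0.281]]' 0.65
python3 - <<'E'
from h import *
S=bot.read_camera("scene");T=bot.read_camera("top")
for p in (S,T): print([o for o in strays(p) if .3<o[0][0]<.56])
plan([.4515,-.1217,.002],-.1);
E
```

```text
time: 9.27
tcp_pos: [0.4497, -0.1203, 0.1284]
eef_rot: [0.741, 0.671, -0.001, 0.0]
contact_force: [3.6, 0.5, 0.0]
grip_width: 0.0559
[([0.4437, -0.0463], 46, [206.3, 230.1]), ([0.4527, -0.1232], 72, [195.7, 247.6]), ([0.3924, -0.3545], 195, [136.2, 295.1]), ([0.5532, -0.2654], 113, [195.8, 296.0])]
[([0.4348, -0.0402], 49, [286.7, 227.1]), ([0.3903, -0.3523], 157, [375.4, 238.6])]
plan [0.4515, -0.1217, 0.002] -> [-0.0004, 0.0053, 0.1233] [-0.01, 0.0023, 0.0006]
```

```bash
python3 -m jog '[[0,0.003,0.02,-0.01,0.002,0],[0,0.005,0.05,-0.01,0.002,0],[0,0.005,0.08,-0.01,0.002,0],[0,0.005,0.1,-0.01,0.002,0],[0,0.005,0.112,-0.01,0.002,0],[0,0.005,0.12,-0.01,0.002,0],[0,0.005,0.123,-0.01,0.002,0],[0,0.005,0.123,-0.01,0.002,0],[0,0.005,0.123,-0.01,0.002,0],[0,0.005,0.123,-0.01,0.002,0]]' && python3 -m jog '[[0,0,0,0,0,0],[0,0,0,0,0,0],[0,0,0,0,0,0],[0,0,0,0,0,0],[0,0,0,0,0,0],[0,0,0,0,0,0],[0,0,0,0,0,0],[0,0,-0.02,0,0,0],[0,0,-0.05,0,0,0],[0,0,-0.08,0,0,0]]' 0.1
python3 - <<'E'
from h import *
plan([.662,-.317,.33],-.382)
E
```

```text
time: 10.2
tcp_pos: [0.452, -0.1214, 0.0033]
eef_rot: [0.741, 0.671, 0.0, 0.001]
contact_force: [-0.4, -0.8, 0.1]
grip_width: 0.0556
time: 11.03
tcp_pos: [0.4511, -0.1215, 0.0841]
eef_rot: [0.741, 0.671, -0.0, 0.0]
contact_force: [0.4, 1.1, 0.5]
grip_width: 0.0299
plan [0.662, -0.317, 0.33] -> [-0.1737, 0.2292, -0.2459] [-0.0002, 0.0005, 0.2824]
```

```bash
python3 -m jog '[[0,0,-0.035,0,0,0.02],[-0.01,0.01,-0.075,0,0,0.05],[-0.02,0.02,-0.115,0,0,0.08],[-0.04,0.04,-0.15,0,0,0.12],[-0.06,0.06,-0.185,0,0,0.16],[-0.08,0.085,-0.215,0,0,0.2],[-0.1,0.115,-0.235,0,0,0.23],[-0.125,0.145,-0.246,0,0,0.26],[-0.15,0.18,-0.246,0,0,0.282],[-0.17,0.21,-0.246,0,0,0.282]]'
python3 - <<'E'
from h import *
plan([.662,-.317,.25],-.382)
E
```

```text
time: 11.87
tcp_pos: [0.642, -0.3103, 0.3313]
eef_rot: [0.828, 0.56, 0.0, 0.001]
contact_force: [0.9, 1.3, 1.6]
grip_width: 0.0296
plan [0.662, -0.317, 0.25] -> [0.0013, 0.0209, 0.0813] [0.0015, -0.0, 0.0]
```

```bash
python3 -m jog '[[0,0.012,0,0,0,0],[0,0.021,0.015,0,0,0],[0.001,0.021,0.035,0,0,0],[0.001,0.021,0.055,0,0,0],[0.001,0.021,0.07,0,0,0],[0.001,0.021,0.078,0,0,0],[0.001,0.021,0.078,0,0,0],[0.001,0.021,0.078,0,0,0],[0.001,0.021,0.078,0,0,0],[0.001,0.021,0.078,0,0,0]]' && python3 -m jog '[[0,0,0,0,0,0],[0,0,0,0,0,0],[0,0,0,0,0,0],[0,0,0,0,0,0],[0,0,0,0,0,0],[0,0,-0.03,0,0,0],[0,0,-0.06,0,0,0],[0,0,-0.09,0,0,0],[0,0,-0.1,0,0,0],[0,0,-0.1,0,0,0]]' 0.55
python3 - <<'E'
from h import *
S=bot.read_camera("scene");T=bot.read_camera("top")
save(S,"s4.png",crop=(120,100,320,310),sc=2.8)
for p in (S,T): print([o for o in strays(p) if .3<o[0][0]<.56])
plan([.4367,-.043,.12],0);plan([.4615,-.271,.12],-.4)
E
```

```text
time: 12.7
tcp_pos: [0.6623, -0.3175, 0.2547]
eef_rot: [0.828, 0.56, 0.001, 0.001]
contact_force: [0.1, 0.3, -0.7]
grip_width: 0.0294
time: 13.53
tcp_pos: [0.6625, -0.3181, 0.3579]
eef_rot: [0.828, 0.56, 0.002, 0.003]
contact_force: [0.3, -0.9, -0.5]
grip_width: 0.0469
[([0.3924, -0.3545], 198, [136.2, 295.1])]
[([0.4348, -0.0412], 58, [287.0, 227.1])]
plan [0.4367, -0.043, 0.12] -> [0.1706, -0.3119, 0.2333] [0.0029, 0.0004, -0.3819]
plan [0.4615, -0.271, 0.12] -> [-0.0317, -0.204, 0.2336] [0.0029, -0.0002, 0.0181]
```

View pics/s4.png

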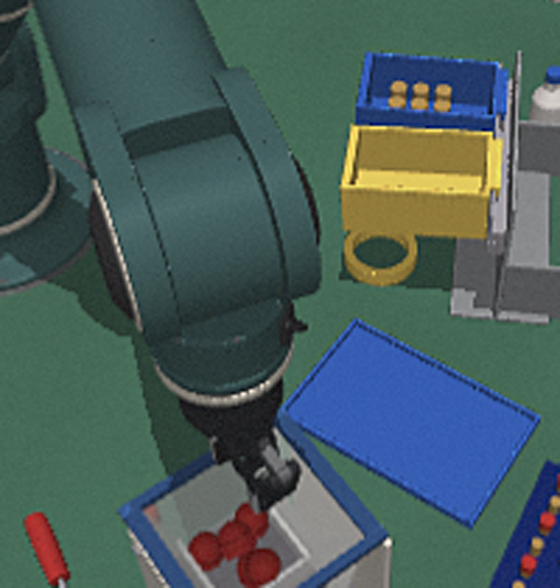

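```bash
python3 -m jog '[[0.015,-0.037,0,0,0,-0.04],[0.035,-0.073,0,0,0,-0.09],[0.055,-0.109,0,0,0,-0.14],[0.075,-0.145,0.02,0,0,-0.19],[0.095,-0.18,0.045,0,0,-0.24],[0.115,-0.215,0.07,0,0,-0.29],[0.135,-0.25,0.1,0,0,-0.33],[0.15,-0.28,0.13,0,0,-0.37],[0.165,-0.305,0.16,0,0,-0.382],[0.17,-0.312,0.185,0,0,-0.382]]' 0.65
python3 -m jog '[[0,0,0,0,0,0],[0,0,0,0,0,0],[0,0,0,0,0,0],[0,0,0,0,0,0],[0,0,0,0,0,0],[0,0,0,0,0,0],[0,0,0,0,0,0],[0,0,0,0,0,0],[0,0,0,0,0,0],[0,0,0,0,0,0]]'
python3 - <<'E'
from h import *
S=bot.read_camera("scene");T=bot.read_camera("top")
for p in (S,T): print([o for o in strays(p) if .3<o[0][0]<.56])
plan([.4367,-.043,.001],0.)
E
```

```text
time: 14.47
tcp_pos: [0.4376, -0.0461, 0.1761]
eef_rot: [0.706, 0.708, 0.001, 0.001]
contact_force: [3.1, 0.8, -1.2]
grip_width: 0.0552
time: 15.3
tcp_pos: [0.4377, -0.0461, 0.1761]
eef_rot: [0.706, 0.708, 0.001, 0.001]
contact_force: [0.2, 0.2, 0.2]
grip_width: 0.0554
[([0.4379, -0.0452], 68, [205.1, 229.2]), ([0.3922, -0.3547], 197, [136.1, 295.1])]
[([0.46, -0.2691], 55, [351.4, 219.1]), ([0.3906, -0.3527], 158, [375.5, 238.5])]
plan [0.4367, -0.043, 0.001] -> [0.0031, -0.0015, 0.1751] [0.0032, -0.0002, 0.0028]
```

```bash
python3 -m jog '[[0.002,-0.001,0.03,0.003,0,0.003],[0.003,-0.0015,0.065,0.003,0,0.003],[0.003,-0.0015,0.1,0.003,0,0.003],[0.003,-0.0015,0.13,0.003,0,0.003],[0.003,-0.0015,0.15,0.003,0,0.003],[0.003,-0.0015,0.165,0.003,0,0.003],[0.003,-0.0015,0.172,0.003,0,0.003],[0.003,-0.0015,0.174,0.003,0,0.003],[0.003,-0.0015,0.174,0.003,0,0.003],[0.003,-0.0015,0.174,0.003,0,0.003]]' && python3 -m jog '[[0,0,0,0,0,0],[0,0,0,0,0,0],[0,0,0,0,0,0],[0,0,0,0,0,0],[0,0,0,0,0,0],[0,0,0,0,0,0],[0,0,0,0,0,0],[0,0,-0.02,0,0,0],[0,0,-0.05,0,0,0],[0,0,-0.08,0,0,0]]' 0.1
python3 - <<'E'
from h import *
plan([.662,-.317,.33],-.382)
E
```

```text
time: 16.23
tcp_pos: [0.4372, -0.0431, 0.0029]
eef_rot: [0.707, 0.707, 0.001, 0.0]
contact_force: [0.1, -1.1, -0.3]
grip_width: 0.0554
time: 17.07
tcp_pos: [0.4365, -0.0433, 0.0839]
eef_rot: [0.707, 0.707, 0.0, -0.0]
contact_force: [0.1, 0.5, -0.1]
grip_width: 0.0295
plan [0.662, -0.317, 0.33] -> [-0.2735, 0.2257, -0.2461] [-0.0, -0.0, 0.3813]
```

```bash
python3 -m jog '[[-0.005,0,-0.035,0,0,0.03],[-0.02,0.01,-0.07,0,0,0.07],[-0.04,0.025,-0.105,0,0,0.11],[-0.06,0.045,-0.14,0,0,0.15],[-0.085,0.065,-0.17,0,0,0.2],[-0.11,0.09,-0.2,0,0,0.24],[-0.135,0.11,-0.225,0,0,0.28],[-0.165,0.135,-0.24,0,0,0.32],[-0.19,0.16,-0.246,0,0,0.36],[-0.22,0.185,-0.246,0,0,0.381]]'
python3 - <<'E'
from h import *
plan([.662,-.317,.25],-.382)
E
```

```text
time: 17.9
tcp_pos: [0.6223, -0.2631, 0.3325]
eef_rot: [0.828, 0.56, 0.001, 0.001]
contact_force: [-0.0, 1.5, 1.4]
grip_width: 0.0298
plan [0.662, -0.317, 0.25] -> [-0.0354, 0.0566, 0.0827] [0.0033, -0.0011, 0.0003]
```

```bash
python3 -m jog '[[-0.012,0.022,0,0,0,0],[-0.028,0.046,0,0,0,0],[-0.035,0.056,0.005,0,0,0],[-0.035,0.057,0.025,0,0,0],[-0.035,0.057,0.045,0,0,0],[-0.035,0.057,0.065,0,0,0],[-0.035,0.057,0.078,0,0,0],[-0.035,0.057,0.078,0,0,0],[-0.035,0.057,0.078,0,0,0],[-0.035,0.057,0.078,0,0,0]]' && python3 -m jog '[[0,0,0,0,0,0],[0,0,0,0,0,0],[0,0,0,0,0,0],[0,0,0,0,0,0],[0,0,0,0,0,0],[0,0,-0.03,0,0,0],[0,0,-0.06,0,0,0],[0,0,-0.09,0,0,0],[0,0,-0.1,0,0,0],[0,0,-0.1,0,0,0]]' 0.55
python3 - <<'E'
from h import *
plan([.4615,-.271,.12],-.4)
E
```

```text
time: 18.73
tcp_pos: [0.6629, -0.317, 0.2563]
eef_rot: [0.828, 0.56, 0.002, 0.002]
contact_force: [-0.8, -0.2, -0.2]
grip_width: 0.0301
time: 19.57
tcp_pos: [0.6627, -0.3176, 0.3595]
eef_rot: [0.828, 0.56, 0.003, 0.004]
contact_force: [0.8, -0.4, -0.2]
grip_width: 0.0472
plan [0.4615, -0.271, 0.12] -> [-0.0318, -0.2063, 0.2376] [0.0093, -0.0007, 0.0185]
```

```bash
python3 -m jog '[[-0.004,-0.035,0,0.003,0,0],[-0.01,-0.075,0,0.006,0,0.005],[-0.015,-0.115,0,0.009,0,0.01],[-0.02,-0.15,0.01,0.009,0,0.015],[-0.027,-0.18,0.03,0.009,0,0.018],[-0.032,-0.2,0.06,0.009,0,0.018],[-0.032,-0.206,0.095,0.009,0,0.018],[-0.032,-0.206,0.13,0.009,0,0.018],[-0.032,-0.206,0.165,0.009,0,0.018],[-0.032,-0.206,0.2,0.009,0,0.018]]' 0.65
python3 - <<'E'
from h import *
S=bot.read_camera("scene");T=bot.read_camera("top")
save(T,"t5.png",crop=(240,90,440,250),sc=3.2)
save(S,"s5.png",crop=(120,100,320,310),sc=2.8)
for p in (S,T): print([o for o in strays(p) if .3<o[0][0]<.56])
plan([.4615,-.271,.001],-.4)
E
```

```text
time: 20.4
tcp_pos: [0.4607, -0.2706, 0.1555]
eef_rot: [0.833, 0.553, 0.0, -0.0]
contact_force: [1.3, 0.1, -0.2]
grip_width: 0.0552
[([0.3924, -0.3545], 197, [136.2, 295.1])]
[([0.4599, -0.2706], 46, [351.8, 219.1])]
plan [0.4615, -0.271, 0.001] -> [-0.0002, 0.0043, 0.152] [-0.0078, 0.0002, 0.0004]
```

View pics/t5.png

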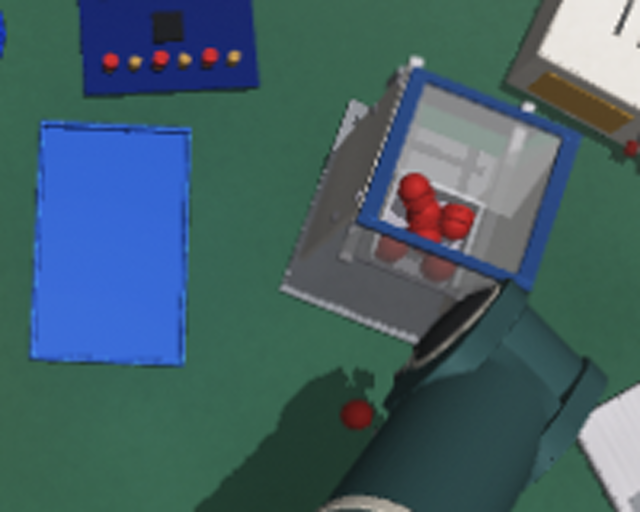

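View pics/s5.png

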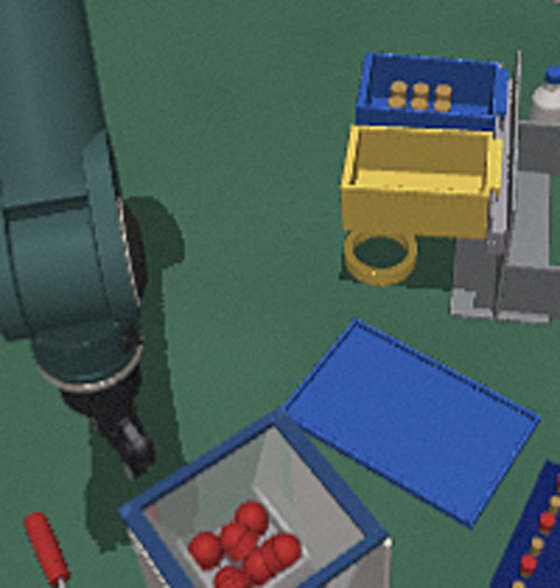

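```bash
python3 -m jog '[[0,0.003,0.03,-0.008,0,0],[0,0.0043,0.06,-0.008,0,0],[0,0.0043,0.09,-0.008,0,0],[0,0.0043,0.115,-0.008,0,0],[0,0.0043,0.135,-0.008,0,0],[0,0.0043,0.145,-0.008,0,0],[0,0.0043,0.15,-0.008,0,0],[0,0.0043,0.151,-0.008,0,0],[0,0.0043,0.151,-0.008,0,0],[0,0.0043,0.151,-0.008,0,0]]' && python3 -m jog '[[0,0,0,0,0,0],[0,0,0,0,0,0],[0,0,0,0,0,0],[0,0,0,0,0,0],[0,0,0,0,0,0],[0,0,0,0,0,0],[0,0,0,0,0,0],[0,0,-0.02,0,0,0],[0,0,-0.05,0,0,0],[0,0,-0.08,0,0,0]]' 0.1
python3 - <<'E'
from h import *
plan([.662,-.317,.335],-.382)
E
```

```text
time: 21.33
tcp_pos: [0.4624, -0.2712, 0.0034]
eef_rot: [0.833, 0.553, 0.001, 0.001]
contact_force: [0.2, -0.5, -0.4]
grip_width: 0.0555
time: 22.17
tcp_pos: [0.4616, -0.2711, 0.0843]
eef_rot: [0.833, 0.553, 0.0, 0.0]
contact_force: [1.6, -1.1, 0.1]
grip_width: 0.0297
plan [0.662, -0.317, 0.335] -> [0.0356, 0.2026, -0.2506] [0.0007, 0.0003, -0.0179]
```

```bash
python3 -m jog '[[0,0,-0.04,0,0,0],[0,0,-0.08,0,0,0],[0,0,-0.12,0,0,0],[0,0,-0.16,0,0,0],[0,0.005,-0.2,0,0,0],[0.005,0.03,-0.23,0,0,0],[0.012,0.065,-0.25,0,0,-0.005],[0.02,0.1,-0.25,0,0,-0.01],[0.028,0.14,-0.25,0,0,-0.018],[0.034,0.175,-0.25,0,0,-0.018]]'
python3 - <<'E'
from h import *
plan([.662,-.317,.265],-.382)
E
```

```text
time: 23.0
tcp_pos: [0.6382, -0.307, 0.3345]
eef_rot: [0.828, 0.561, 0.001, 0.0]
contact_force: [-0.5, 0.7, 1.1]
grip_width: 0.0291
plan [0.662, -0.317, 0.265] -> [-0.0005, 0.0257, 0.0695] [0.001, -0.0007, 0.0025]
```

```bash
python3 -m jog '[[0,0.015,0,0,0,0],[0,0.026,0.005,0,0,0],[0,0.026,0.025,0,0,0],[0,0.026,0.045,0,0,0],[0,0.026,0.06,0,0,0],[0,0.026,0.066,0,0,0],[0,0.026,0.066,0,0,0],[0,0.026,0.066,0,0,0],[0,0.026,0.066,0,0,0],[0,0.026,0.066,0,0,0]]' && python3 -m jog '[[0,0,0,0,0,0],[0,0,0,0,0,0],[0,0,0,0,0,0],[0,0,0,0,0,0],[0,0,0,0,0,0],[0,0,-0.03,0,0,0],[0,0,-0.06,0,0,0],[0,0,-0.09,0,0,0],[0,0,-0.1,0,0,0],[0,0,-0.1,0,0,0]]' 0.55
python3 - <<'E'
from h import *
S=bot.read_camera("scene")
save(S,"s6.png",crop=(120,100,320,310),sc=2.8)
B=R.from_euler('ZY',[.401,-.047]).as_matrix()
c=np.array([.542,.2225,.1552])
g=c+B@[-.084,0,.026]; tcp=g-B[:,2]*.019; print("grip",g,"tcp",tcp, "lip",c+B@[.097,0,.035])
plan([.40,.08,.33],.3); plan((tcp+[0,0,.1]).round(4),.401,-.047)
E
```

```text
time: 23.83
tcp_pos: [0.6627, -0.3169, 0.2698]
eef_rot: [0.828, 0.561, 0.001, 0.001]
contact_force: [-0.9, -0.5, 0.4]
grip_width: 0.0294
time: 24.67
tcp_pos: [0.6628, -0.3176, 0.373]
eef_rot: [0.828, 0.561, 0.002, 0.003]
contact_force: [0.0, 0.6, -0.5]
grip_width: 0.0472
grip [0.46362438 0.1892709  0.17722474] tcp [0.46444624 0.18961934 0.15824572] lip [0.62969253 0.25967922 0.19471867]
plan [0.4, 0.08, 0.33] -> [0.2716, -0.3912, 0.0392] [0.0044, 0.0009, -0.6796]
plan [0.4644 0.1896 0.2582] -> [0.3972, -0.3723, 0.1112] [-0.0402, 0.0195, -0.7804]
```

View pics/s6.png

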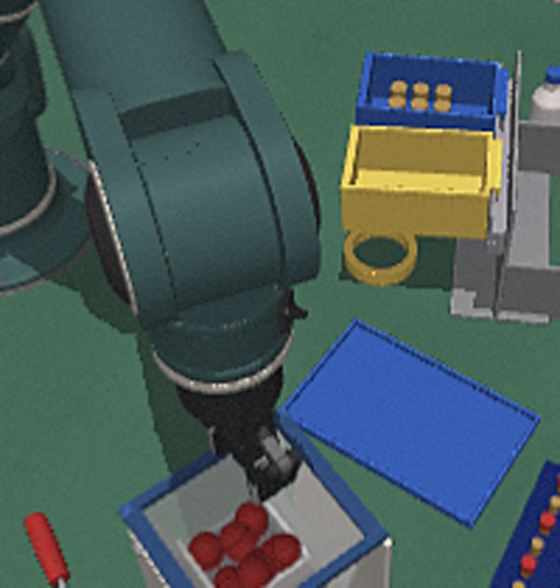

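```bash
python3 -m jog '[[0.015,-0.035,0,0,0,-0.05],[0.035,-0.07,0,0,0,-0.13],[0.06,-0.103,0,0,0,-0.21],[0.085,-0.134,0,0,0,-0.29],[0.11,-0.165,0,0,0,-0.37],[0.137,-0.195,0.01,0,0,-0.45],[0.165,-0.22,0.02,0,0,-0.53],[0.193,-0.247,0.03,0,0,-0.6],[0.22,-0.27,0.035,0,0,-0.67],[0.25,-0.295,0.04,0,0,-0.74]]' 0.5
python3 - <<'E'
from h import *
plan([.4644,.1896,.2582],.401,-.047)
E
```

```text
time: 25.55
tcp_pos: [0.4797, 0.0257, 0.3282]
eef_rot: [0.567, 0.824, 0.0, 0.002]
contact_force: [1.0, -0.1, 0.6]
grip_width: 0.0428
plan [0.4644, 0.1896, 0.2582] -> [0.1588, 0.044, 0.0698] [-0.0447, 0.0032, -0.0366]
```

```bash
python3 -m jog '[[0.03,0.008,0.005,-0.01,0,-0.01],[0.06,0.016,0.015,-0.02,0,-0.02],[0.09,0.024,0.025,-0.03,0,-0.03],[0.12,0.033,0.035,-0.04,0.002,-0.036],[0.145,0.04,0.05,-0.045,0.003,-0.036],[0.157,0.044,0.06,-0.045,0.003,-0.036],[0.159,0.044,0.068,-0.045,0.003,-0.036],[0.159,0.044,0.07,-0.045,0.003,-0.036],[0.159,0.044,0.07,-0.045,0.003,-0.036],[0.159,0.044,0.07,-0.045,0.003,-0.036]]'
python3 - <<'E'
from h import *
S=bot.read_camera("scene");T=bot.read_camera("top")
save(S,"s7.png",crop=(200,80,340,210),sc=4.4)
save(T,"t7.png",crop=(130,120,320,260),sc=3.5)
plan([.4644,.1896,.1582],.401,-.047)
E
```

```text
time: 26.38
tcp_pos: [0.4647, 0.1885, 0.2582]
eef_rot: [0.553, 0.833, 0.02, 0.013]
contact_force: [0.0, -0.7, 1.1]
grip_width: 0.0429
plan [0.4644, 0.1896, 0.1582] -> [0.0008, -0.0049, 0.1002] [0.0011, 0.0002, -0.002]
```

View pics/s7.png

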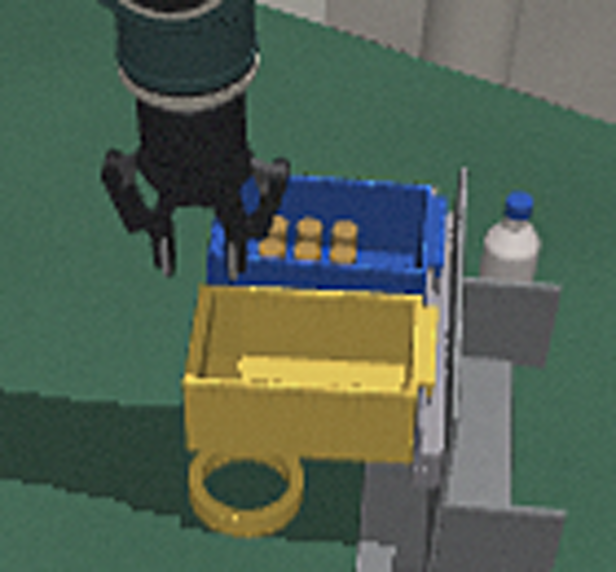

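View pics/t7.png

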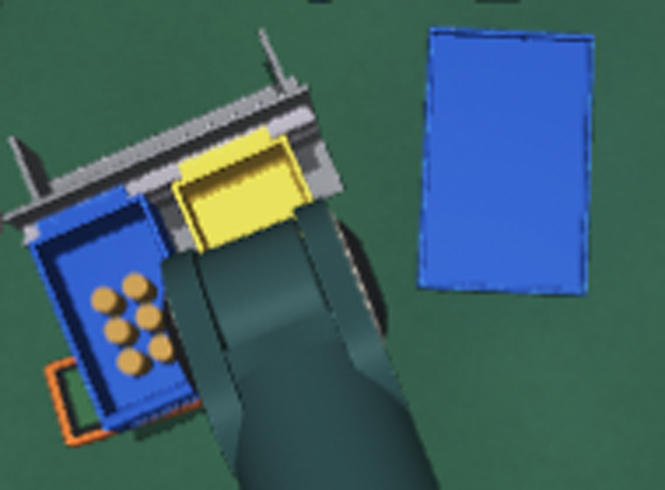

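```bash
python3 -m jog '[[0,-0.003,0.012,0,0,0],[0.001,-0.004,0.025,0,0,0],[0.001,-0.004,0.037,0,0,0],[0.001,-0.004,0.049,0,0,0],[0.001,-0.004,0.061,0,0,0],[0.001,-0.004,0.073,0,0,0],[0.001,-0.004,0.083,0,0,0],[0.001,-0.004,0.092,0,0,0],[0.001,-0.004,0.098,0,0,0],[0.001,-0.004,0.098,0,0,0]]'
python3 - <<'E'
from h import *
S=bot.read_camera("scene")
save(S,"s8.png",crop=(200,80,340,210),sc=4.4)
E
```

```text
time: 27.32
tcp_pos: [0.4648, 0.1898, 0.1596]
eef_rot: [0.553, 0.833, 0.019, 0.013]
contact_force: [0.5, -0.2, 0.5]
grip_width: 0.0424
```

View pics/s8.png

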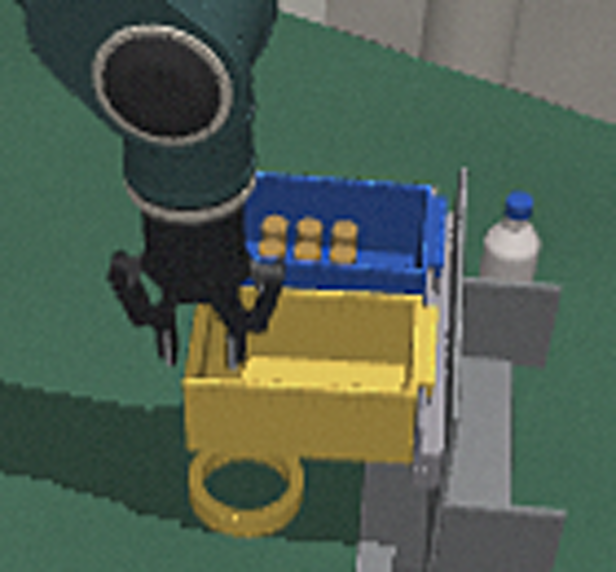

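```bash
python3 -m jog '[[0,0,0,0,0,0],[0,0,0,0,0,0],[0,0,0,0,0,0],[0,0,0,0,0,0],[0,0,0,0,0,0],[0,0,0,0,0,0],[0,0,0,0,0,0],[0,0,0,0,0,0],[0,0,0,0,0,0],[0,0,0,0,0,0]]' 0.0
python3 - <<'E'
from h import *
s=bot.read_state(); print(s["tcp_pos"],s["contact_force"],s["ft_torque"],s["grip_width"],R.from_quat(s["eef_rot"]).as_matrix().round(3).tolist())
E
```

```text
time: 28.2
tcp_pos: [0.4627, 0.189, 0.1601]
eef_rot: [0.553, 0.833, 0.018, 0.012]
contact_force: [-22.6, -10.2, 17.7]
grip_width: 0.0111
[0.46273148 0.18896795 0.16014683] [-22.56619711 -10.24088926  17.69729695] [-1.7566497   4.17006823  0.4553817 ] 0.011116307725013628 [[-0.389, 0.921, 0.039], [0.921, 0.388, 0.017], [0.0, 0.042, -0.999]]
```

```bash
python3 -m jog '[[0,-0.0005,0,0,0,0],[0,-0.001,0,0,0,0],[0,-0.001,0,0,0,0],[0,-0.001,0,0,0,0],[0,-0.001,0,0,0,0],[0,-0.001,0,0,0,0],[0,-0.001,0,0,0,0],[0,-0.001,0,0,0,0],[0,-0.001,0,0,0,0],[0,-0.001,0,0,0,0]]'
```

```text
time: 29.03
tcp_pos: [0.4626, 0.1891, 0.1608]
eef_rot: [0.552, 0.833, 0.019, 0.012]
contact_force: [4.0, 2.5, -0.7]
grip_width: 0.0112
```

```bash
python3 -m jog '[[0,-0.0004,-0.003,0.015,0,0],[0,-0.0008,-0.006,0.03,0,0],[0,-0.0012,-0.009,0.05,0,0],[0,-0.0014,-0.0127,0.07,0,0],[0,-0.0017,-0.0164,0.09,0,0],[0,-0.0019,-0.02,0.11,0,0],[0,-0.0021,-0.0237,0.13,0,0],[0,-0.0022,-0.0274,0.15,0,0],[0,-0.0022,-0.0274,0.15,0,0],[0,-0.0022,-0.0274,0.15,0,0]]'
```

```text
time: 29.87
tcp_pos: [0.4607, 0.1882, 0.1888]
eef_rot: [0.552, 0.832, -0.043, -0.029]
contact_force: [9.2, 3.3, -2.5]
grip_width: 0.0109
```

```bash
python3 -m jog '[[0,0.0006,-0.002,0.01,0,0],[0,0.001,-0.005,0.03,0,0],[0,0.0005,-0.009,0.05,0,0],[0,0.0002,-0.0127,0.07,0,0],[0,-0.0002,-0.0164,0.09,0,0],[0,-0.0004,-0.0182,0.105,0,0],[0,-0.0004,-0.0187,0.105,0,0],[0,-0.0004,-0.0187,0.105,0,0],[0,-0.0004,-0.0187,0.105,0,0],[0,-0.0004,-0.0187,0.105,0,0]]'
python3 - <<'E'
from h import *
S=bot.read_camera("scene")
save(S,"s9.png",crop=(200,80,340,210),sc=4.4)
s=bot.read_state(); M=R.from_quat(s["eef_rot"]).as_matrix(); print(M[:,1],M.T@s["contact_force"], "lift in tool:",M.T@[0,0,1])
E
```

```text
time: 30.7
tcp_pos: [0.4621, 0.1887, 0.2074]
eef_rot: [0.55, 0.829, -0.086, -0.057]
contact_force: [2.6, 0.1, -3.7]
grip_width: 0.011
[ 0.901311    0.38075008 -0.20656201] [-1.20062035  4.33357685  2.98298161] lift in tool: [ 1.24275225e-04 -2.06562010e-01 -9.78433504e-01]
```

View pics/s9.png

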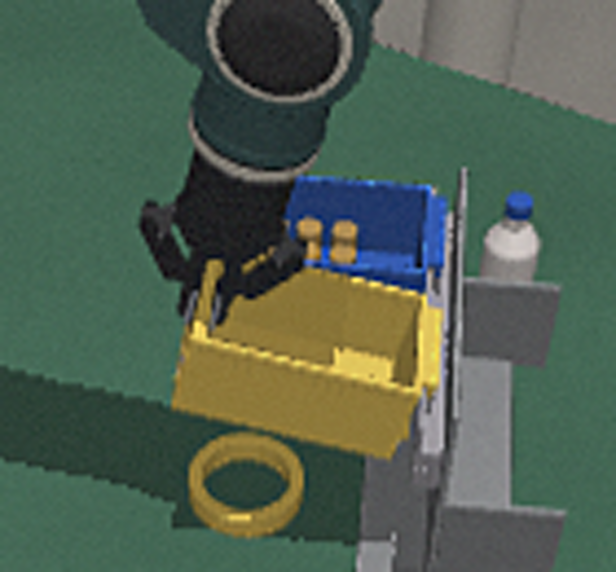

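```bash
python3 -m jog '[[0,-0.0006,-0.003,0,0,0],[0,-0.0012,-0.006,0,0,0],[0,-0.0019,-0.009,0,0,0],[0,-0.0025,-0.012,0,0,0],[0,-0.0032,-0.015,0,0,0],[0,-0.0038,-0.018,0,0,0],[0,-0.0047,-0.022,0,0,0],[0,-0.0055,-0.026,0,0,0],[0,-0.0063,-0.03,0,0,0],[0,-0.0072,-0.034,0,0,0]]'
python3 - <<'E'
from h import *
S=bot.read_camera("scene")
save(S,"s10.png",crop=(200,80,340,210),sc=4.4)
s=bot.read_state(); M=R.from_quat(s["eef_rot"]).as_matrix(); print(s["contact_force"],M[:,1], "back in tool:",(M.T@[-.921*.08,-.39*.08,.02]).round(4))
E
```

```text
time: 31.58
tcp_pos: [0.4621, 0.1887, 0.2426]
eef_rot: [0.55, 0.829, -0.086, -0.057]
contact_force: [-0.1, 0.0, -3.3]
grip_width: 0.0112
[ 1.14431244 -0.06823923 -1.53883715] [ 0.9014924   0.38082404 -0.20563196] back in tool: [-0.0001 -0.0824 -0.0031]
```

View pics/s10.png

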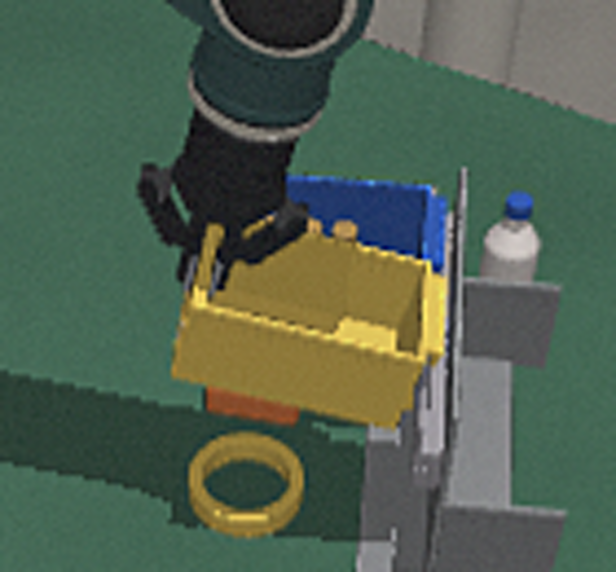

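```bash
python3 -m jog '[[0,-0.006,0,0,0,0],[0,-0.014,0,0,0,0],[0,-0.024,-0.001,0,0,0],[0,-0.034,-0.001,0,0,0],[0,-0.044,-0.002,0,0,0],[0,-0.054,-0.002,-0.03,0,0],[0,-0.064,-0.003,-0.07,0,0],[0,-0.074,-0.003,-0.11,0,0],[0,-0.08,-0.003,-0.15,0,0],[0,-0.082,-0.003,-0.18,0,0]]'
python3 - <<'E'
from h import *
s=bot.read_state(); M=R.from_quat(s["eef_rot"]).as_matrix(); print(s["contact_force"],M[:,1])
FE=np.array([.6377,-.3071]);FY=-.382
F=R.from_euler('z',FY).as_matrix()
def tcp_for(fx,zc,pitch):  # lip rear face at feeder fx; zc height of bin centre
    B=R.from_euler('ZY',[FY,pitch]).as_matrix()
    # lip rear-top corner ref (0.103,0,.035)
    L=np.r_[FE,0]+F@[fx,0,0]
    c=L-B@[.103,0,.035]; c[2]=zc
    return c+B@[-.084,0,.026]-B[:,2]*.019
for fx in(-.12,-.02,.03,.07): 
  for p in (0,-.06): print(fx,p,tcp_for(fx,.09,p).round(4))
plan(tcp_for(-.13,.14,-.05).round(4),FY,-.05)
plan([.40,0,.22],0,-.05)
E
```

```text
time: 32.47
tcp_pos: [0.3875, 0.1572, 0.2635]
eef_rot: [0.553, 0.833, -0.01, -0.007]
contact_force: [0.9, 0.6, -2.4]
grip_width: 0.0112
[ 0.87333579  0.59523894 -2.43855026] [ 0.92086009  0.38912154 -0.02451796]
-0.12 0 [ 0.3528 -0.1927  0.097 ]
-0.12 -0.06 [ 0.3547 -0.1934  0.092 ]
-0.02 0 [ 0.4456 -0.2299  0.097 ]
-0.02 -0.06 [ 0.4475 -0.2307  0.092 ]
0.03 0 [ 0.492  -0.2486  0.097 ]
0.03 -0.06 [ 0.4939 -0.2493  0.092 ]
0.07 0 [ 0.5291 -0.2635  0.097 ]
0.07 -0.06 [ 0.531  -0.2642  0.092 ]
plan [ 0.3451 -0.1895  0.1428] -> [-0.303, -0.171, 0.1245] [-0.0712, -0.0113, 0.7819]
plan [0.4, 0, 0.22] -> [-0.1497, -0.0486, 0.0445] [-0.0738, -0.0064, 0.3998]
```

```bash
python3 -m jog '[[-0.01,-0.004,0,-0.005,0,0.02],[-0.025,-0.01,0.002,-0.01,0,0.06],[-0.04,-0.016,0.006,-0.02,0,0.1],[-0.055,-0.022,0.01,-0.03,0,0.14],[-0.07,-0.028,0.016,-0.04,0,0.18],[-0.09,-0.034,0.022,-0.05,0,0.23],[-0.11,-0.039,0.03,-0.06,-0.005,0.28],[-0.13,-0.044,0.036,-0.07,-0.006,0.33],[-0.143,-0.048,0.042,-0.075,-0.006,0.37],[-0.15,-0.049,0.045,-0.08,-0.006,0.4]]'
python3 - <<'E'
from h import *
plan([.354,-.193,.13],-.382,-.06)
E
```

```text
time: 33.3
tcp_pos: [0.3992, -0.0028, 0.2186]
eef_rot: [0.709, 0.704, 0.02, 0.019]
contact_force: [0.4, 0.0, -3.7]
grip_width: 0.0112
plan [0.354, -0.193, 0.13] -> [-0.1906, -0.0488, 0.0857] [-0.0049, -0.0231, 0.3747]
```

```bash
python3 -m jog '[[-0.015,-0.005,0.005,0,0,0.03],[-0.035,-0.012,0.012,0,-0.003,0.07],[-0.055,-0.018,0.02,0,-0.006,0.11],[-0.075,-0.024,0.03,0,-0.009,0.15],[-0.095,-0.03,0.04,0,-0.012,0.19],[-0.115,-0.035,0.05,0,-0.015,0.23],[-0.135,-0.04,0.06,0,-0.018,0.27],[-0.16,-0.045,0.07,-0.003,-0.02,0.32],[-0.18,-0.048,0.08,-0.005,-0.023,0.36],[-0.19,-0.049,0.086,-0.005,-0.023,0.375]]'
python3 - <<'E'
from h import *
S=bot.read_camera("scene");T=bot.read_camera("top")
save(S,"s11.png",crop=(60,150,300,384),sc=2.5)
save(T,"t11.png",crop=(270,90,450,270),sc=3.2)
plan([.3565,-.194,.09],-.382,-.06)
s=bot.read_state();print(s["contact_force"],s["ft_torque"],s["tcp_pos"])
E
```

```text
time: 34.13
tcp_pos: [0.3527, -0.1946, 0.1288]
eef_rot: [0.83, 0.558, 0.016, 0.025]
contact_force: [-0.2, 0.7, -3.9]
grip_width: 0.0111
plan [0.3565, -0.194, 0.09] -> [0.0015, 0.0012, 0.039] [-0.0015, 0.0018, -0.0043]
[-0.30337447  0.86063635 -2.3564593 ] [0.17758421 0.23554223 0.04262793] [ 0.35270388 -0.19399951  0.12881349]
```

View pics/s11.png

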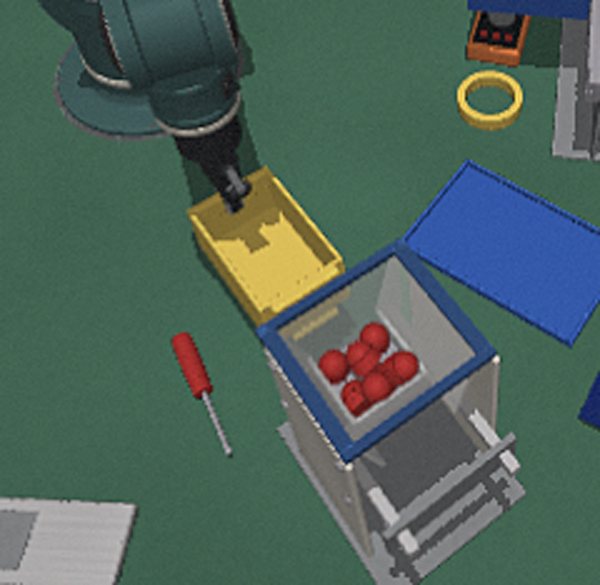

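View pics/t11.png

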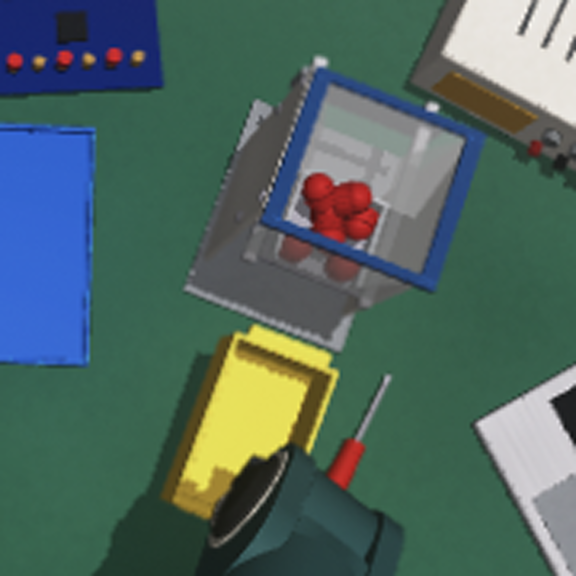

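```bash
cat >> h.py <<'E'
FE=np.array([.6377,-.3071]);FY=-.382
F=R.from_euler('z',FY).as_matrix()
def fpt(x,y,z): return np.r_[FE,0]+F@np.array([x,y,z])
def binpose(s=None):
    s=s or bot.read_state(); M=R.from_quat(s["eef_rot"]).as_matrix()
    B=np.c_[M[:,1],M[:,0],-M[:,2]]; c=s["tcp_pos"]+B[:,2]*.019-B@[-.084,0,.026]; return c,B
def tcp_for(fx,zc,pitch):
    B=R.from_euler('ZY',[FY,pitch]).as_matrix()
    c=fpt(fx,0,0)-B@[.103,0,.035]; c[2]=zc
    return c+B@[-.084,0,.026]-B[:,2]*.019
def overlay(p,name,crop,sc):
    c,B=binpose()
    pts=[c+B@np.array(v) for v in([-.09,.055,.04],[-.09,-.055,.04],[.09,-.055,.04],[.09,.055,.04],[.103,.042,.04],[.103,-.042,.04])]
    pts+=[fpt(*v) for v in([-.075,.095,.008],[-.075,-.095,.008],[-.035,.088,.276],[-.035,-.088,.276],[-.055,.063,.158],[-.055,-.063,.158],[.175,.063,.158],[.175,-.063,.158],[-.042,.042,.158],[.042,-.042,.158])]
    save(p,name,proj(p,np.array(pts)),crop,sc)
E
python3 - <<'E'
from h import *
S=bot.read_camera("scene");T=bot.read_camera("top")
overlay(S,"s12.png",(60,150,300,384),2.5)
overlay(T,"t12.png",(290,90,440,270),3.3)
c,B=binpose(); d=F.T@(c-np.r_[FE,0]); print("bin c in feeder",d.round(4))
E
```

```text
bin c in feeder [-0.2222  0.0003  0.1275]
```

View pics/s12.png

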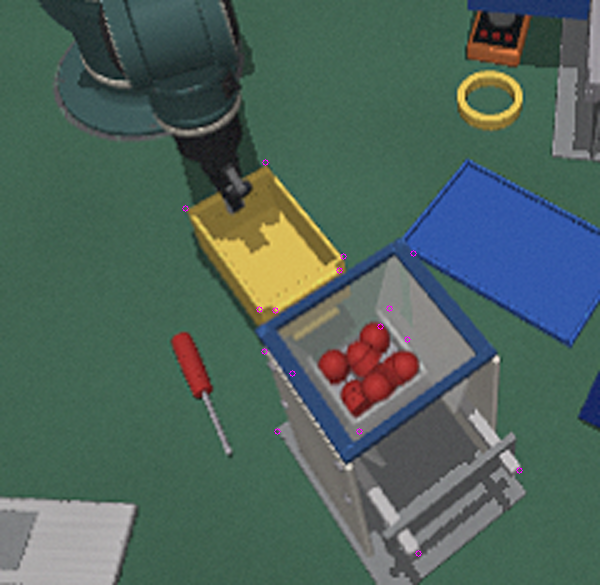

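View pics/t12.png

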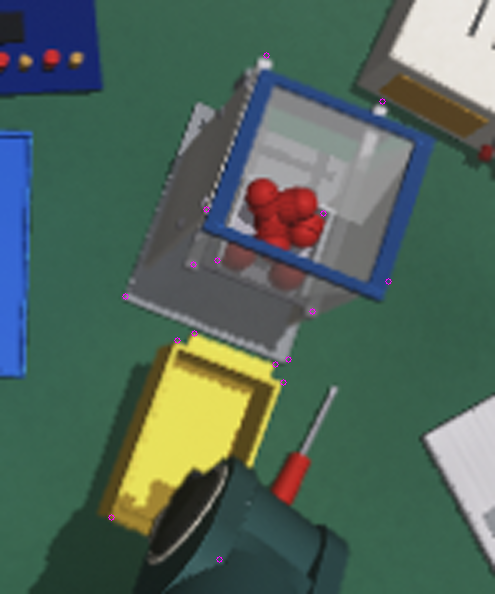

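```bash
python3 - <<'E'
from h import *
for fx in(-.12,-.03,.03,.072): plan(tcp_for(fx,.088,-.06).round(4),FY,-.06)
E
python3 -m jog '[[0,0,0.006,0,0,0],[0,0,0.013,0,0,0],[0,0,0.02,0,0,0],[0,0,0.027,0,0,0],[0,0.001,0.034,0,0,-0.002],[0,0.001,0.037,0,0.002,-0.004],[0,0.001,0.039,0,0.002,-0.004],[0,0.001,0.039,0,0.002,-0.004],[0,0.001,0.039,0,0.002,-0.004],[0,0.001,0.039,0,0.002,-0.004]]'
python3 - <<'E'
from h import *
c,B=binpose(); d=F.T@(c-np.r_[FE,0]); print("bin c in feeder",d.round(4),(F.T@B).round(3).tolist())
for fx in(-.03,.03,.07): plan(tcp_for(fx,.088,-.06).round(4),FY,-.06)
E
```

```text
plan [ 0.3547 -0.1934  0.09  ] -> [-0.0004, -0.0008, 0.0396] [-0.0007, 0.0005, -0.0011]
plan [ 0.4382 -0.227   0.09  ] -> [-0.0004, 0.089, 0.0449] [-0.0007, 0.0005, -0.0011]
plan [ 0.4939 -0.2493  0.09  ] -> [-0.0002, 0.1489, 0.0485] [-0.0007, 0.0005, -0.0011]
plan [ 0.5329 -0.265   0.09  ] -> [-0.0002, 0.1909, 0.051] [-0.0007, 0.0005, -0.0011]
time: 35.17
tcp_pos: [0.3567, -0.1936, 0.091]
eef_rot: [0.827, 0.561, 0.017, 0.024]
contact_force: [-0.5, -1.9, -3.1]
grip_width: 0.0114
bin c in feeder [-0.2188  0.0008  0.089 ] [[0.998, -0.003, -0.06], [0.003, 1.0, -0.002], [0.06, 0.002, 0.998]]
plan [ 0.4382 -0.227   0.09  ] -> [-0.0009, 0.0879, 0.0062] [-0.0002, -0.0018, 0.0031]
plan [ 0.4939 -0.2493  0.09  ] -> [-0.001, 0.1478, 0.0098] [-0.0002, -0.0018, 0.0031]
plan [ 0.531  -0.2642  0.09  ] -> [-0.0011, 0.1877, 0.0122] [-0.0002, -0.0018, 0.0031]
```

```bash
python3 -m jog '[[0,0.01,0.001,0,0,0.001],[0,0.022,0.0015,0,0,0.003],[0,0.034,0.002,0,-0.001,0.003],[0,0.046,0.003,0,-0.002,0.003],[0,0.058,0.004,0,-0.002,0.003],[-0.001,0.068,0.005,0,-0.002,0.003],[-0.001,0.076,0.0055,0,-0.002,0.003],[-0.001,0.082,0.006,0,-0.002,0.003],[-0.001,0.086,0.006,0,-0.002,0.003],[-0.001,0.088,0.006,0,-0.002,0.003]]'
python3 - <<'E'
from h import *
S=bot.read_camera("scene");T=bot.read_camera("top")
save(S,"s13.png",crop=(60,150,300,384),sc=2.5)
save(T,"t13.png",crop=(290,90,440,270),sc=3.3)
c,B=binpose(); d=F.T@(c-np.r_[FE,0]); print("bin c in feeder",d.round(4),(F.T@B).round(3).tolist())
for fx in(0,.03,.07,.074): plan(tcp_for(fx,.088,-.06).round(4),FY,-.06)
E
```

```text
time: 36.0
tcp_pos: [0.4386, -0.2273, 0.0902]
eef_rot: [0.828, 0.56, 0.017, 0.025]
contact_force: [-0.5, -0.5, -2.2]
grip_width: 0.011
bin c in feeder [-0.1305 -0.0002  0.0883] [[0.998, -0.0, -0.06], [0.0, 1.0, 0.0], [0.06, -0.0, 0.998]]
plan [ 0.466  -0.2381  0.09  ] -> [0.0002, 0.0297, 0.0021] [-0.0002, 0.0003, 0.0001]
plan [ 0.4939 -0.2493  0.09  ] -> [0.0002, 0.0597, 0.0038] [-0.0002, 0.0003, 0.0001]
plan [ 0.531  -0.2642  0.09  ] -> [0.0002, 0.0996, 0.0062] [-0.0002, 0.0003, 0.0001]
plan [ 0.5347 -0.2657  0.09  ] -> [0.0002, 0.1036, 0.0065] [-0.0002, 0.0003, 0.0001]
```

View pics/s13.png

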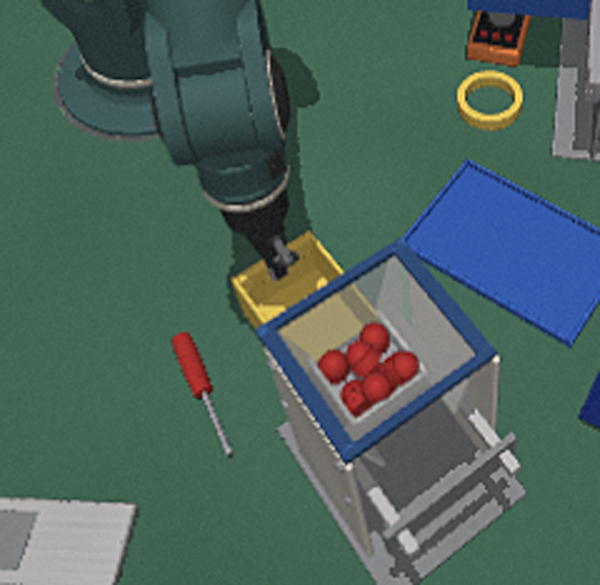

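View pics/t13.png

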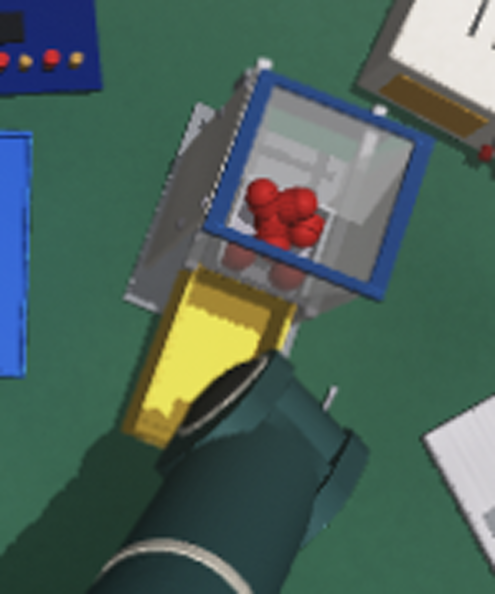

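```bash
python3 -m jog '[[0,0.004,0,0,0,0],[0,0.008,0.0005,0,0,0],[0,0.012,0.001,0,0,0],[0,0.016,0.001,0,0,0],[0,0.02,0.0015,0,0,0],[0,0.024,0.0015,0,0,0],[0,0.028,0.002,0,0,0],[0,0.032,0.002,0,0,0],[0,0.036,0.0025,0,0,0],[0,0.04,0.0025,0,0,0]]'
python3 - <<'E'
from h import *
s=bot.read_state();print("F feeder",F.T@s["contact_force"])
c,B=binpose(); d=F.T@(c-np.r_[FE,0]); print("bin c in feeder",d.round(4),"lip",d[0]+.103+.002,(F.T@B).round(3).tolist())
for fx in(.05,.07,.074): plan(tcp_for(fx,.088,-.06).round(4),FY,-.06)
E
```

```text
time: 36.93
tcp_pos: [0.4756, -0.2422, 0.09]
eef_rot: [0.828, 0.56, 0.016, 0.025]
contact_force: [-5.1, 2.3, -2.7]
grip_width: 0.0113
F feeder [-5.57566373  0.25221936 -2.7220628 ]
bin c in feeder [-0.0903 -0.0002  0.088 ] lip 0.014710880031933922 [[0.998, 0.0, -0.059], [-0.0, 1.0, 0.0], [0.059, -0.0, 0.998]]
plan [ 0.5124 -0.2568  0.09  ] -> [0.0002, 0.0395, 0.0023] [-0.0008, 0.0003, -0.0]
plan [ 0.531  -0.2642  0.09  ] -> [0.0002, 0.0595, 0.0035] [-0.0008, 0.0003, -0.0]
plan [ 0.5347 -0.2657  0.09  ] -> [0.0002, 0.0634, 0.0037] [-0.0008, 0.0003, -0.0]
```

```bash
python3 -m jog '[[0,0.005,0,0,0,0],[0,0.01,0.0005,0,0,0],[0,0.015,0.001,0,0,0],[0,0.02,0.001,0,0,0],[0,0.025,0.0015,0,0,0],[0,0.03,0.0015,0,0,0],[0,0.035,0.002,0,0,0],[0,0.04,0.0025,0,0,0],[0,0.044,0.0025,0,0,0],[0,0.046,0.003,0,0,0]]'
python3 - <<'E'
from h import *
s=bot.read_state();print("F feeder",F.T@s["contact_force"])
S=bot.read_camera("scene");T=bot.read_camera("top")
save(S,"s14.png",crop=(60,150,300,384),sc=2.5)
save(T,"t14.png",crop=(290,90,440,270),sc=3.3)
c,B=binpose(); d=F.T@(c-np.r_[FE,0]); print("bin c in feeder",d.round(4),"lip",d[0]+.103+.002,(F.T@B).round(3).tolist())
for fx in(.07,.074): plan(tcp_for(fx,.088,-.06).round(4),FY,-.06)
E
```

```text
time: 37.77
tcp_pos: [0.5182, -0.2593, 0.0892]
eef_rot: [0.828, 0.56, 0.016, 0.024]
contact_force: [-6.9, 2.4, -5.7]
grip_width: 0.0112
F feeder [-7.2643433  -0.33844953 -5.71992655]
bin c in feeder [-0.0445 -0.0002  0.0869] lip 0.06046903024479754 [[0.998, 0.0, -0.058], [-0.0, 1.0, 0.0], [0.058, -0.0, 0.998]]
plan [ 0.531  -0.2642  0.09  ] -> [0.0003, 0.0138, -0.0001] [-0.0025, 0.0004, -0.0]
plan [ 0.5347 -0.2657  0.09  ] -> [0.0002, 0.0178, 0.0001] [-0.0025, 0.0004, -0.0]
```

View pics/s14.png

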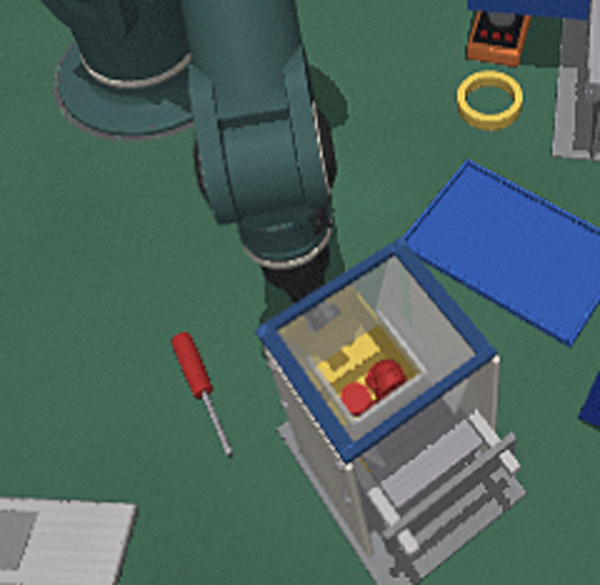

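View pics/t14.png

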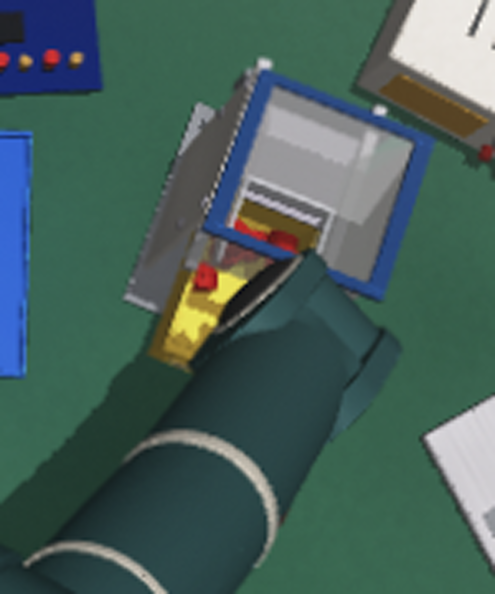

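```bash
python3 -m jog '[[0,0.002,0,0,0,0],[0,0.004,0,0,0,0],[0,0.006,0,0,0,0],[0,0.008,0,0,0,0],[0,0.009,0,0,0,0],[0,0.01,0,0,0,0],[0,0.01,0,0,0,0],[0,0.01,0,0,0,0],[0,0.01,0,0,0,0],[0,0.01,0,0,0,0]]'
python3 - <<'E'
from h import *
s=bot.read_state();print("F feeder",F.T@s["contact_force"],s["ft_torque"])
c,B=binpose(); d=F.T@(c-np.r_[FE,0]); print("bin c in feeder",d.round(4),"lip",d[0]+.103+.002)
S=bot.read_camera("scene")
save(S,"s15.png",crop=(130,210,290,384),sc=3.4)
E
```

```text
time: 38.7
tcp_pos: [0.5267, -0.2627, 0.0892]
eef_rot: [0.828, 0.56, 0.016, 0.023]
contact_force: [-4.8, 1.8, -4.8]
grip_width: 0.0111
F feeder [-5.1330808  -0.07346392 -4.78983627] [ 0.79050844  1.81379175 -0.21419786]
bin c in feeder [-0.0352 -0.0002  0.0869] lip 0.0697508409295965
```

View pics/s15.png

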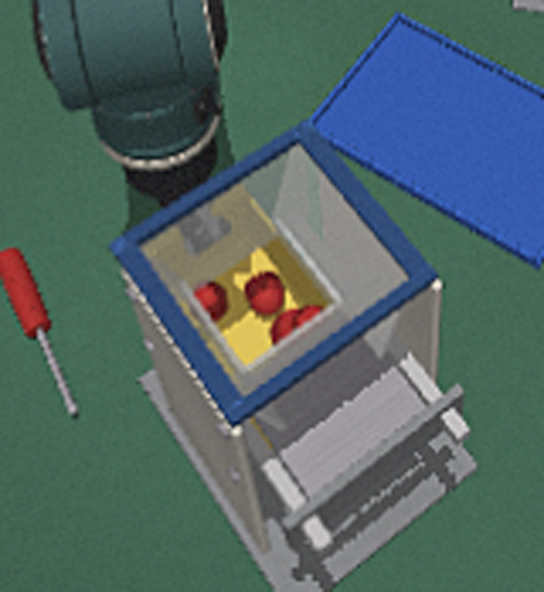

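```bash
python3 -m jog '[[0,0.0005,0,0,0,0],[0,0.001,0,0,0,0],[0,0.0015,0,0,0,0],[0,0.002,0,0,0,0],[0,0.0025,0,0,0,0],[0,0.003,0,0,0,0],[0,0.003,0,0,0,0],[0,0.003,0,0,0,0],[0,0.003,0,0,0,0],[0,0.003,0,0,0,0]]'
python3 - <<'E'
from h import *
s=bot.read_state();print("F feeder",F.T@s["contact_force"])
c,B=binpose(); d=F.T@(c-np.r_[FE,0]); print("lip",d[0]+.103+.002)
E
```

```text
time: 39.58
tcp_pos: [0.5272, -0.2628, 0.0882]
eef_rot: [0.828, 0.56, 0.014, 0.021]
contact_force: [-17.1, 7.6, -2.6]
grip_width: 0.0112
F feeder [-18.72079093   0.62807447  -2.6122474 ]
lip 0.07022120885561423
```

```bash
python3 -m jog '[[0,0,0,0,0,0],[0,0,0,0,0,0],[0,0,0,0,0,0],[0,0,0,0,0,0],[0,0,0,0,0,0],[0,0,0,0,0,0],[0,0,0,0,0,0],[0,0,0,0,0,0],[0,0,0,0,0,0],[0,0,0,0,0,0]]'
python3 - <<'E'
from h import *
S=bot.read_camera("scene");T=bot.read_camera("top")
save(S,"s16.png",crop=(130,210,290,384),sc=3.4)
save(T,"t16.png",crop=(290,90,440,270),sc=3.3)
s=bot.read_state();print("F feeder",F.T@s["contact_force"])
plan(tcp_for(.02,.087,-.05).round(4),FY,-.05)
E
```

```text
time: 40.42
tcp_pos: [0.5268, -0.2627, 0.0879]
eef_rot: [0.828, 0.56, 0.014, 0.02]
contact_force: [-5.5, 2.3, -4.0]
grip_width: 0.0111
F feeder [-7.04156155  0.45975948 -3.89359586]
plan [ 0.4843 -0.2455  0.0898] -> [0.0001, -0.0457, -0.0042] [-0.0005, -0.0005, -0.0007]
```

View pics/s16.png

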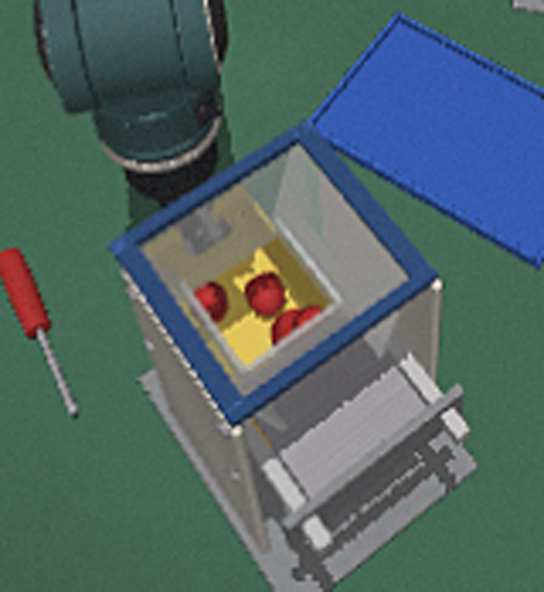

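View pics/t16.png

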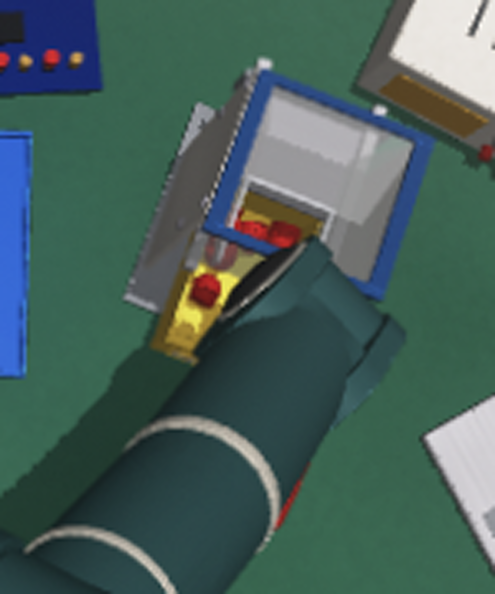

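```bash
python3 -m jog '[[0,-0.004,0,0,0,0],[0,-0.01,-0.0005,0,0,0],[0,-0.018,-0.001,0,0,0],[0,-0.026,-0.0013,0,0,0],[0,-0.034,-0.0017,0,0,0],[0,-0.042,-0.002,0,0,0],[0,-0.05,-0.0025,0,0,0],[0,-0.058,-0.003,0,0,0],[0,-0.066,-0.0033,0,0,0],[0,-0.072,-0.0036,0,0,0]]' && python3 -m jog '[[0,-0.006,-0.0005,0,0,0],[0,-0.016,-0.001,0,0,0],[0,-0.026,-0.0013,0,0,0],[0,-0.036,-0.002,0,0,0],[0,-0.046,-0.0025,0,0,0],[0,-0.056,-0.003,0,0,0],[0,-0.066,-0.0035,0,0,0],[0,-0.076,-0.004,0,0,0],[0,-0.084,-0.0045,0,0,0],[0,-0.088,-0.0045,0,0,0]]'
python3 - <<'E'
from h import *
S=bot.read_camera("scene");T=bot.read_camera("top")
save(S,"s17.png",crop=(60,150,300,384),sc=2.5)
save(T,"t17.png",crop=(290,90,440,270),sc=3.3)
c,B=binpose(); d=F.T@(c-np.r_[FE,0]); print("bin",d.round(4))
plan([.40,-.08,.20],-.2,-.03)
E
```

```text
time: 41.35
tcp_pos: [0.4591, -0.2354, 0.088]
eef_rot: [0.828, 0.56, 0.014, 0.02]
contact_force: [-1.2, 1.5, -4.4]
grip_width: 0.011
time: 42.18
tcp_pos: [0.3763, -0.202, 0.0881]
eef_rot: [0.828, 0.559, 0.014, 0.02]
contact_force: [0.7, -0.8, -4.0]
grip_width: 0.011
bin [-1.968e-01  1.000e-04  8.530e-02]
plan [0.4, -0.08, 0.2] -> [0.122, -0.0187, -0.1128] [0.0196, 0.0061, -0.1825]
```

View pics/s17.png

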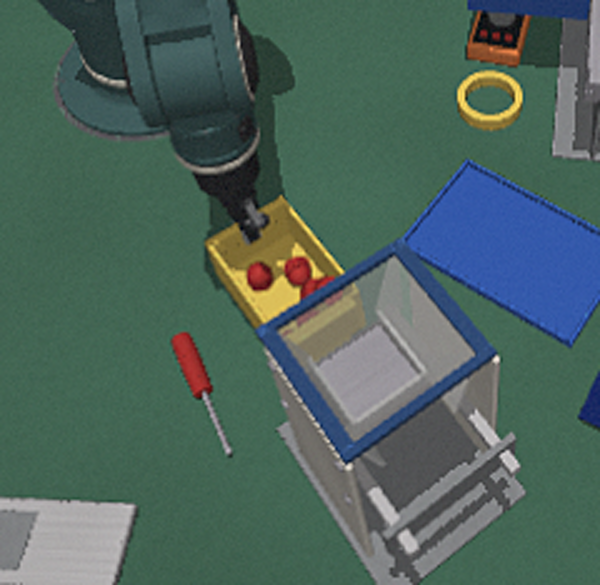

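View pics/t17.png

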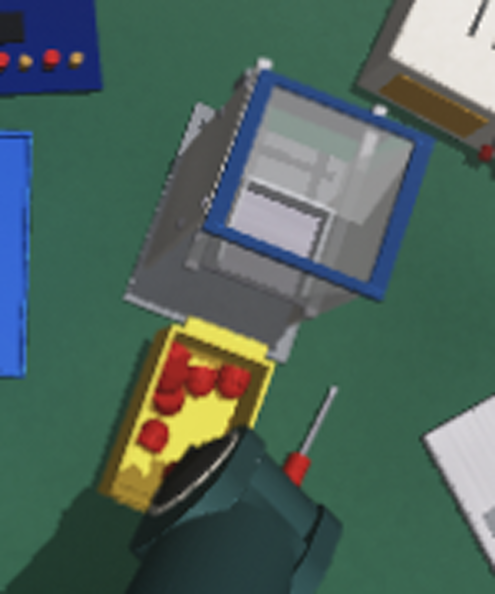

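```bash
python3 -m jog '[[0.002,-0.006,-0.008,0.002,0,0],[0.006,-0.012,-0.022,0.004,0.001,0],[0.014,-0.018,-0.038,0.006,0.002,-0.02],[0.026,-0.02,-0.054,0.008,0.002,-0.04],[0.04,-0.02,-0.07,0.01,0.003,-0.065],[0.056,-0.02,-0.085,0.012,0.004,-0.09],[0.074,-0.02,-0.096,0.014,0.005,-0.115],[0.092,-0.019,-0.105,0.017,0.006,-0.14],[0.108,-0.019,-0.111,0.02,0.006,-0.165],[0.118,-0.019,-0.113,0.02,0.006,-0.18]]'
python3 - <<'E'
from h import *
def tray_tcp(h,pitch=0):
    t=np.array([.6565,-.001,0]);Y=-.0606
    B=R.from_euler('ZY',[Y,pitch]).as_matrix()
    c=t+np.array([0,0,h+.04])+B@[-.005,0,0]   # lip/foot behind
    return c+B@[-.084,0,.026]-B[:,2]*.019
print(tray_tcp(.005))
plan(tray_tcp(.12,-.02).round(4),-.0606,-.02)
E
```

```text
time: 43.12
tcp_pos: [0.3994, -0.0821, 0.2011]
eef_rot: [0.774, 0.633, 0.01, 0.012]
contact_force: [0.8, -1.0, -4.2]
grip_width: 0.0111
[0.56766337 0.0043901  0.052     ]
plan [0.5675 0.0044 0.1652] -> [0.1181, 0.1464, 0.0405] [0.011, 0.003, -0.1389]
```

```bash
python3 -m jog '[[0.006,0.006,0,0.002,0,-0.01],[0.016,0.018,0.002,0.004,0,-0.025],[0.03,0.034,0.006,0.006,0.001,-0.04],[0.044,0.052,0.01,0.008,0.002,-0.06],[0.058,0.072,0.016,0.01,0.003,-0.08],[0.074,0.092,0.022,0.011,0.003,-0.1],[0.09,0.112,0.03,0.011,0.003,-0.115],[0.104,0.13,0.036,0.011,0.003,-0.13],[0.114,0.142,0.04,0.011,0.003,-0.139],[0.118,0.146,0.0405,0.011,0.003,-0.139]]'
python3 -m jog '[[0,0,0,0,0,0],[0,0,0,0,0,0],[0,0,0,0,0,0],[0,0,0,0,0,0],[0,0,0,0,0,0],[0,0,0,0,0,0],[0,0,0,0,0,0],[0,0,0,0,0,0],[0,0,0,0,0,0],[0,0,0,0,0,0]]'
python3 - <<'E'
from h import *
S=bot.read_camera("scene");T=bot.read_camera("top")
c,B=binpose(); Bz=R.from_euler('z',-.0606).as_matrix()
pts=[c+B@np.array(v) for v in([-.09,.055,.04],[-.09,-.055,.04],[.09,-.055,.04],[.09,.055,.04],[.09,.055,-.04],[.09,-.055,-.04],[-.09,-.055,-.04])]
pts+=[np.array([.6565,-.001,0])+Bz@np.array(v) for v in([-.135,.085,.014],[-.135,-.085,.014],[.135,-.085,.014],[.135,.085,.014])]
save(S,"s18.png",proj(S,np.array(pts)),(190,150,340,310),3.6)
save(T,"t18.png",proj(T,np.array(pts)),(220,100,340,280),3.3)
print(c.round(4),R.from_matrix(B).as_euler('ZYX').round(4))
for h in(.02,.007,.005): plan((np.array([.5677,.0044,.047+h])).round(4),-.0606,0)
E
```

```text
time: 43.95
tcp_pos: [0.5686, 0.005, 0.1629]
eef_rot: [0.728, 0.686, 0.006, 0.007]
contact_force: [0.3, -0.0, -5.2]
grip_width: 0.011
time: 44.78
tcp_pos: [0.5685, 0.0051, 0.1629]
eef_rot: [0.728, 0.686, 0.006, 0.007]
contact_force: [-0.9, -0.5, -4.8]
grip_width: 0.0109
[6.525e-01 1.000e-04 1.574e-01] [-0.0587 -0.0181 -0.0014]
plan [0.5677 0.0044 0.067 ] -> [-0.0006, -0.0026, 0.0959] [0.0181, 0.0014, 0.0019]
plan [0.5677 0.0044 0.054 ] -> [-0.0005, -0.0028, 0.1089] [0.0181, 0.0014, 0.0019]
plan [0.5677 0.0044 0.052 ] -> [-0.0005, -0.0028, 0.1109] [0.0181, 0.0014, 0.0019]
```

View pics/s18.png

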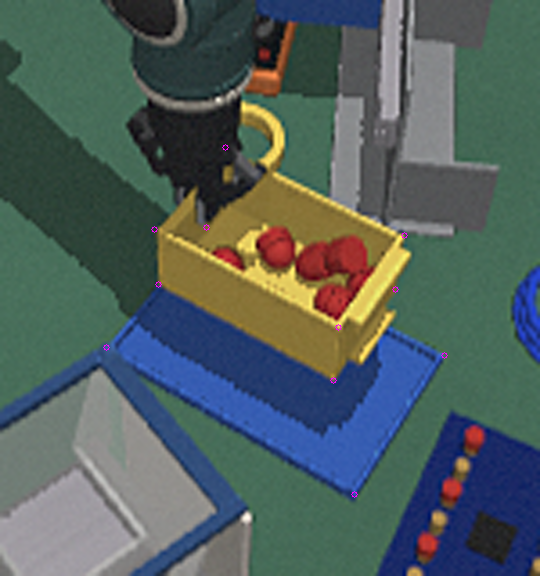

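View pics/t18.png

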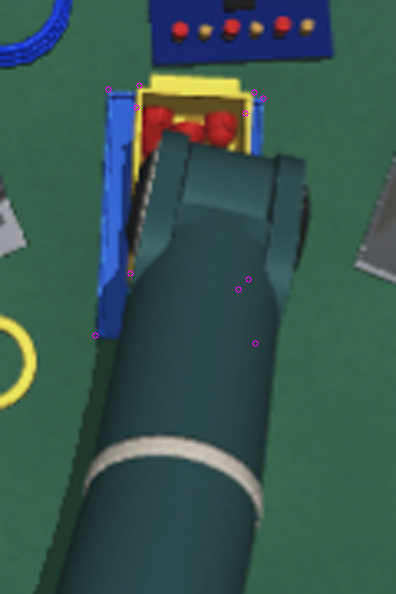

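```bash
python3 -m jog '[[0,0,0.006,0.003,0,0],[0,-0.001,0.016,0.006,0,0.002],[0,-0.002,0.028,0.01,0,0.002],[-0.0005,-0.0026,0.04,0.014,0.001,0.002],[-0.0005,-0.0026,0.052,0.018,0.001,0.002],[-0.0005,-0.0026,0.063,0.018,0.001,0.002],[-0.0005,-0.0026,0.073,0.018,0.001,0.002],[-0.0005,-0.0026,0.082,0.018,0.001,0.002],[-0.0005,-0.0026,0.09,0.018,0.001,0.002],[-0.0005,-0.0026,0.095,0.018,0.001,0.002]]'
python3 -m jog '[[0,0,0.001,0,0,0],[0,0,0.002,0,0,0],[0,0,0.003,0,0,0],[0,0,0.004,0,0,0],[0,0,0.005,0,0,0],[0,0,0.006,0,0,0],[0,0,0.007,0,0,0],[0,0,0.008,0,0,0],[0,0,0.009,0,0,0],[0,0,0.009,0,0,0]]'
python3 - <<'E'
from h import *
S=bot.read_camera("scene")
c,B=binpose();print(c.round(4),R.from_matrix(B).as_euler('ZYX').round(4),bot.read_state()["ft_torque"].round(2))
save(S,"s19.png",(),(190,150,340,310),3.6)
E
```

```text
time: 45.72
tcp_pos: [0.5674, 0.0044, 0.0667]
eef_rot: [0.728, 0.685, -0.0, -0.0]
contact_force: [-0.3, 0.7, -4.5]
grip_width: 0.0111
time: 46.55
tcp_pos: [0.5673, 0.0044, 0.0576]
eef_rot: [0.728, 0.685, -0.001, -0.0]
contact_force: [-0.2, 0.4, -3.6]
grip_width: 0.0114
[ 0.6512 -0.0007  0.0506] [-0.0608  0.0007 -0.0007] [ 0.02  0.41 -0.02]
```

View pics/s19.png

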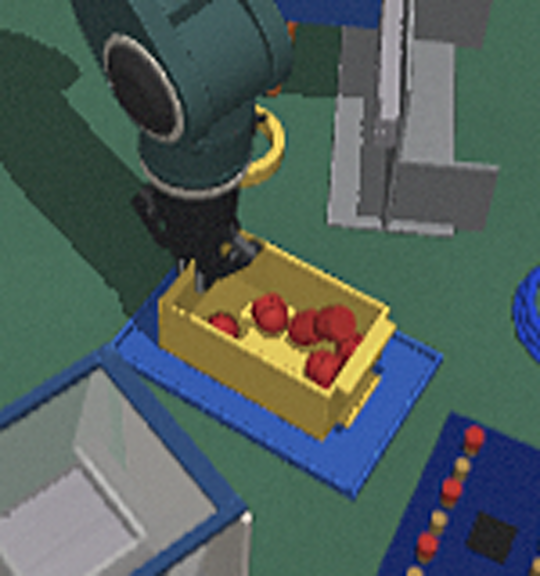

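```bash
python3 -m jog '[[0,0,0.0006,0,0,0],[0,0,0.0012,0,0,0],[0,0,0.0018,0,0,0],[0,0,0.0024,0,0,0],[0,0,0.003,0,0,0],[0,0,0.0036,0,0,0],[0,0,0.0042,0,0,0],[0,0,0.0042,0,0,0],[0,0,0.0042,0,0,0],[0,0,0.0042,0,0,0]]'
python3 -m jog '[[0,0,0.0005,0,0,0],[0,0,0.001,0,0,0],[0,0,0.0015,0,0,0],[0,0,0.002,0,0,0],[0,0,0.002,0,0,0],[0,0,0.002,0,0,0],[0,0,0.002,0,0,0],[0,0,0.002,0,0,0],[0,0,0.002,0,0,0],[0,0,0.002,0,0,0]]'
```

```text
time: 47.43
tcp_pos: [0.5674, 0.0044, 0.054]
eef_rot: [0.728, 0.685, -0.0, -0.0]
contact_force: [-6.6, 0.2, 9.4]
grip_width: 0.0111
time: 48.27
tcp_pos: [0.5674, 0.0044, 0.054]
eef_rot: [0.728, 0.685, 0.0, -0.001]
contact_force: [-19.7, 1.7, 42.5]
grip_width: 0.011
```

```bash
python3 -m jog '[[0,0,-0.0003,0,0,0],[0,0,-0.0003,0,0,0],[0,0,-0.0003,0,0,0],[0,0,-0.0003,0,0,0],[0,0,-0.0003,0,0,0],[0,0,-0.0003,0,0,0],[0,0,-0.0003,0,0,0],[0,0,-0.0003,0,0,0],[0,0,-0.0003,0,0,0],[0,0,-0.0003,0,0,0]]'
python3 -m jog '[[0,0,0,0,0,0],[0,0,0,0,0,0],[0,0,0,0,0,0],[0,0,0,0,0,0],[0,0,0,0,0,0],[0,0,0,0,0,0],[0,0,0,0,0,0],[0,0,0,0,0,0],[0,0,0,0,0,0],[0,0,0,0,0,0]]' 0.3
```

```text
time: 49.1
tcp_pos: [0.5674, 0.0044, 0.0542]
eef_rot: [0.728, 0.685, 0.0, -0.001]
contact_force: [0.6, -0.1, -4.6]
grip_width: 0.0109
time: 49.93
tcp_pos: [0.5674, 0.0044, 0.0542]
eef_rot: [0.728, 0.685, 0.0, -0.001]
contact_force: [-0.6, 0.6, -0.1]
grip_width: 0.0257
```

```bash
python3 - <<'E'
from h import *
S=bot.read_camera("scene")
save(S,"s20.png",(),(190,150,340,310),3.6)
E
```

```text
(no output)
```

View pics/s20.png

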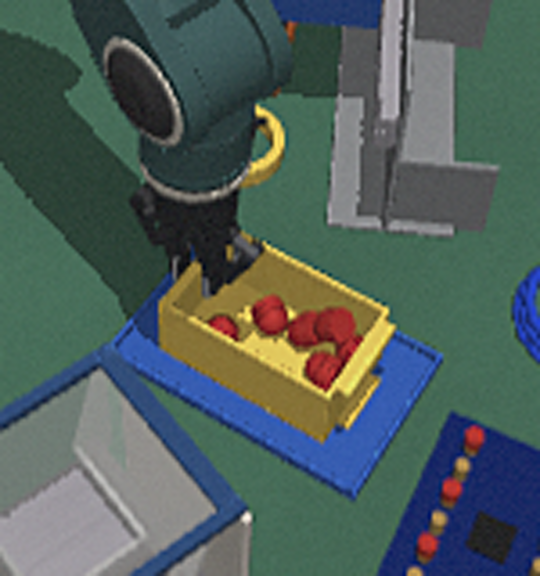

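Released, and the force is about zero. I'll lift straight up and away, then check.

```bash
python3 -m jog '[[0,0,-0.005,0,0,0],[0,0,-0.012,0,0,0],[0,0,-0.02,0,0,0],[0,0,-0.03,0,0,0],[0,0,-0.045,0,0,0],[0,0,-0.065,0,0,0],[0,0,-0.09,0,0,0],[0,0,-0.12,0,0,0],[0,0,-0.15,0,0,0],[0,0,-0.18,0,0,0]]' && python3 -m jog '[[0,-0.02,-0.01,0,0,0],[0.01,-0.05,-0.02,0,0,0],[0.03,-0.08,-0.03,0,0,0],[0.06,-0.11,-0.04,0,0,0],[0.09,-0.13,-0.04,0,0,0],[0.12,-0.145,-0.04,0,0,0],[0.15,-0.15,-0.04,0,0,0],[0.18,-0.15,-0.04,0,0,0],[0.2,-0.15,-0.04,0,0,0],[0.21,-0.15,-0.04,0,0,0]]'
python3 - <<'E'
from h import *
S=bot.read_camera("scene");T=bot.read_camera("top")
save(S,"s21.png"); save(T,"t21.png")
save(S,"s21z.png",(),(130,170,330,384),2.7);save(T,"t21z.png",(),(230,90,330,240),4)
E
```

```text
time: 50.82
tcp_pos: [0.5672, 0.0038, 0.2367]
eef_rot: [0.729, 0.685, 0.001, -0.0]
contact_force: [0.8, 0.2, 0.4]
grip_width: 0.0254
time: 51.65
tcp_pos: [0.43, 0.2251, 0.2777]
eef_rot: [0.728, 0.686, 0.001, -0.001]
contact_force: [-0.6, 0.5, 0.9]
grip_width: 0.0258
```

View pics/s21z.png

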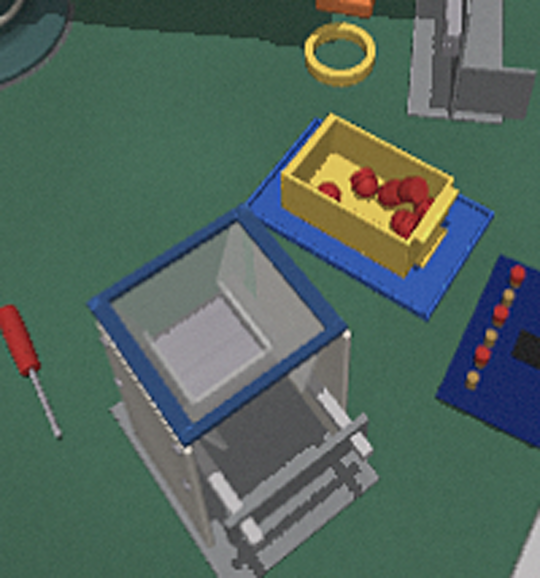

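View pics/t21z.png

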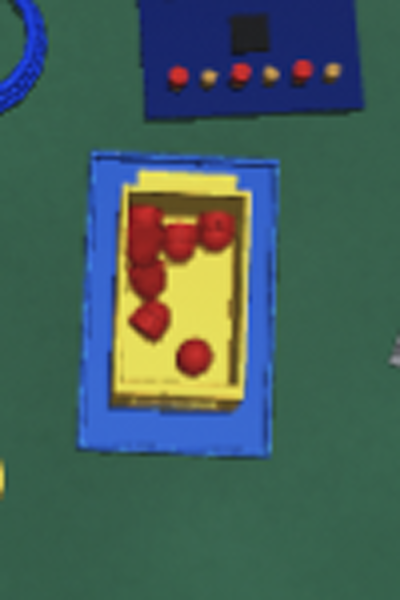

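View pics/t21.png

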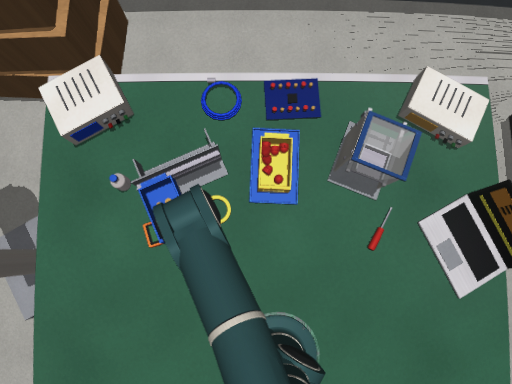

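View pics/s21.png

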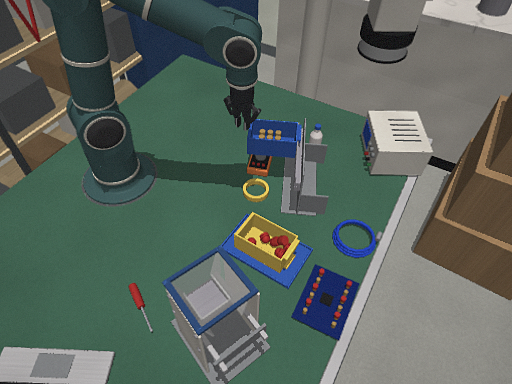

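The bin sits upright in the tray with seven caps visible: zoomed top view (195,357), (150,318), (148,278), (178,240), (217,230) and two stacked near (145,230). The hopper is empty, the shutter is shut, the mat is clear and the arm touches nothing.

```bash
python3 -c "
from bench import bot
print(bot.hand_in())"
```

```text
the job is handed in; nothing more can be done
None
```

The job is done and handed in at about 52 s on the robot's clock.

- **Caps:** I put the four loose caps I could see into the hopper, where three already lay, which made seven.
- **Bin:** I tilted the bin to about 0.21 rad, lifted its lip off the ledge, and pushed the paddle to its end stop. The lip reached 0.070 m in the feeder's x and the push force rose to about 19 N there. All the caps dropped in, the shutter shut as I drew the bin back, and I lowered the bin into the tray.
- **Last checks:** The final pictures show:
  - seven caps in the bin, two of them overlapping, so that part of the count is the least certain;
  - the bin upright in the tray;
  - the hopper empty and the shutter shut;
  - no cap on the mat;
  - the other things looking unmoved.
- **What disagreed:**
  - The gripper pressed the bin onto the tray floor with about 42 N for a moment before I eased off and let go. The 40 N limit is on the arm and the gripper's body, and this was through the fingers.
  - Closing on the bin rim gave about 30 N before I relieved it.
  - The networks often missed things, so I found the loose caps by colour in both views. I saw no sign of one having been knocked aside.

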